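Clamp a pine block in the sawing jig with its wing screw

TASK

Lay the loose planed pine block flat in the sawing jig, slid in under the clamp until its end is hard against the end stop and its side hard against the tall fence, and push it there gently. Then turn the wing screw clockwise until its foot holds the block firmly, hand-tight but without crushing the wood; the wings pass close to the fence, so do not knock or lean on the jig or the clamp's arm with the gripper. Leave the try square, the pliers and the pencil where they lie.

Things in the scene. Friction and masses are not known exactly. Their poses are not given: they have to be found in the camera images.
- sawing_jig: Wooden sawing jig screwed to the bench (fixed). Origin: on the bench, under its 12 mm plywood base (x -52 to 44 mm, y -55 to 68 mm); z up. The 51 mm wide channel for the work runs along own y: base top at z 12, tall fence (saw guide) face at x +25, top z 86; low lip face at x -26, top z 30; both from the stop to y -40, cut by a 3 mm kerf at y -15. End stop face at y +47, top z 38.
- home_corner (a point): Corner of the jig's channel where the end stop (toward +y), the fence (toward +x) and the base meet; axes as the jig's. Home, the block touches both: its origin is then 22.5 mm toward -x and 77 mm toward -y from here, at this height (jig frame x 2.5, y -30, z 12 mm), long axis along the jig's y (either way round), its free end reaching 67 mm out of the channel.
- channel_mouth (a point): Middle of the channel's open end, on the base's top (the base goes on 15 mm beyond, without fence or lip); axes as the jig's. The block slides in here toward +y, under the clamp: there is 2 to 5.5 mm free height over it, 6 mm free width.
- clamp_arm: Steel arm of the clamp (fixed): a flat bar 20 mm wide, 7 mm thick, that comes through the fence over the channel and ends in a round threaded boss, diameter 23 mm. Origin: middle of the boss's top, on the screw's axis, 33 mm from the fence's face and 34 mm from the stop's; axes as the jig's. Bolted behind the fence in slots, so its height differs by up to 1 mm from job to job (about 60 mm over the bench).
- wing_screw: Steel wing screw, upright in the boss. Origin: on its axis between the wings, z up, 80 to 83 mm over the bench. Flat wings along own x: 56 mm tip to tip, so they pass 5 mm from the fence; 10 mm thick (faces to own +y, -y); from 11 mm under the origin to 5 (middle) or 10 mm (tips) over it. Below: hub, diameter 19 mm, to 16 mm under the origin. Clockwise from above drives it down, 1.6 mm per rad.
- wing_top (a point): Middle of the wings' top edge, on the axis. The screw runs at 0.02 N m until the round foot at its lower end touches the block, 1.3 to 3.4 rad from the start; how far has to be felt. Then the torque to hold it climbs about 0.19 N m per rad, 0.0028 N m for each newton under the foot. Firm: 35 to 65 N, so 0.1 to 0.18 N m. Under 25 N is loose, over 80 N crushes the wood. It stays as left.
- pine_block_a: Loose planed pine block, plain rectangular, 45 mm wide (own x), 154 mm long (own y), 28 mm high, about 0.1 kg, lying flat on the bench to the right of the jig. Origin: centre of its underside, z up.
- try_square: Small steel try square, 113 x 65 x 10 mm, lying on the bench to the left; leave it where it lies. Origin: centre of its underside.
- pliers: Small pliers with red grips, 56 x 118 x 12 mm, lying on the bench near the left front; leave them where they lie. Origin: centre of the underside.
- pencil: Hexagonal maroon pencil, 171 mm long, 7 mm thick, lying on the bench near the front edge; leave it where it lies. Origin: centre of its underside.
Mind the look-alikes: they are no part of the job. What is shaped like the pine_block_a but orange is not meant. Of the things that look like the sawing_jig, the larger one is meant.

How it is judged (in metres and radians):
On the way, in this order (a step that is already met when the one before it is completed fails the run):
1. the block lies home in the jig (flat, within 2 mm of the stop and of the fence) while the screw's foot does not yet press on it (x of pine_block_a in the frame of sawing_jig above 0.0005 m and y of pine_block_a in the frame of sawing_jig above -0.0319 m and z of pine_block_a in the frame of sawing_jig below 0.0135 m and angle between the y axis of pine_block_a and the y axis of sawing_jig, either way round below 0.03 rad and contact force between wing_screw and pine_block_a below 1 N), for 0.2 s.
2. the wing screw's foot presses on the block with more than 25 N (contact force between wing_screw and pine_block_a above 25 N), for 0.2 s.
At the end, for the whole second after the job is handed in: The block lies flat on the jig's base, its end within 2 mm of the stop, its side within 2 mm of the fence and parallel to it within 0.03 rad, at rest, and the wing screw's foot presses on it with more than 25 N (x of pine_block_a in the frame of sawing_jig between 0.0005 and 0.0045 m and y of pine_block_a in the frame of sawing_jig between -0.0319 and -0.028 m and z of pine_block_a in the frame of sawing_jig between 0.0105 and 0.0135 m and angle between the y axis of pine_block_a and the y axis of sawing_jig, either way round below 0.03 rad and angle between pine_block_a's own z axis and vertical below 0.03 rad and contact force between wing_screw and pine_block_a above 25 N and linear speed of pine_block_a below 0.01 m/s); the robot touches nothing.
It fails at once if the screw is overtightened: its foot presses on the block with more than 80 N (contact force between wing_screw and pine_block_a above 80 N).
It fails at once if the block is rammed against the jig with more than 40 N while the screw is still clear of it (contact force between pine_block_a and sawing_jig above 40 N and contact force between wing_screw and pine_block_a below 1 N).
It fails at once if the gripper or arm knocks or leans on the jig with more than 20 N (contact force between any of the fingers, the arm and sawing_jig above 20 N).
It fails at once if the gripper or arm knocks or leans on the clamp's arm with more than 20 N (contact force between any of the fingers, the arm and clamp_arm above 20 N).
It fails at once if the try square, the pliers or the pencil is moved by more than 20 mm (distance of any of try_square, pliers, pencil from where it was at the start of the episode above 0.02 m).
It also fails if it takes over 72 s, if anything falls off the work surface, if the arm or the gripper's body presses on something with over 40 N, if the wrist force passes 120 N, or if a joint passes its speed limit or range.

ROBOT

A 6-joint arm with a two-finger parallel gripper is mounted at the origin on a cart in front of the work surface, level with it; the furniture and walls round the work are solid. World frame = base frame: x ahead of the robot, y to its left, z up, the work surface at z = 0. Lengths are in mm, angles in rad, forces in N, time in s.
With the tool pointing down it reaches from about 300 to 825 mm from the base axis. Payload 5.4 kg.
Tool frame: the origin (TCP) lies at the very end of the fingers, on their centre line; the grasp point (between the pads) lies 19 mm behind it; z points along the fingers, y is the direction in which the jaws open and shut (so a half turn about z gives the same grasp; the last joint's range is limited). The gripper opens to 92 mm and grips with 3 to 60 N. Pads are 20 mm wide; open, the fingers measure 128 mm over their backs; the gripper's body (75 mm by 189 mm) begins 69 mm behind the grasp point.
Start: joints at [-1.355, 0.158, 1.597, -0, 1.386, -0.21], TCP at [237.479, -523.65, 177.301] pointing down, gripper open.
Joint ranges: [-2.91, 2.91], [-0.94, 2.29], [0.18, 2.7], [-1.29, 4.43], [0.17, 2.64], [-3, 3]. Speed limits (rad/s): [2.57, 2.57, 3.14, 3.14, 3.14, 3.14].

INTERFACE

Orientations are given as a rotation vector (axis times angle).
In Python, from rig import ctrl gives the robot as it stands.
- The arm moves only by the tool drive_tool, never from a script. Its argument "moves" is text: rows parted by semicolons, each of 7 numbers parted by spaces: the shift along the tool's x, y, z in mm, then the turn, a rotation vector about the tool's x, y, z in units of 6 degrees (1.0 is 6 degrees), then the closure in counts, from 0 (fully open) to 255 (shut). A call has 1 to 12 rows; each row shifts and turns the commanded pose from where the row before left it, along the tool's axes as they then stand; what a row does not reach is not made up. A row lasts 1/12 s, in which the tool goes at most 41.7 mm and 7.16 degrees, less where a joint would pass 70% of its speed; a pose out of reach is approached as far as the arm can. A call is refused whole if a number of a shift passes 41.7 or a number of a turn 1, either way. A call with a gripper value outside its range is refused whole. The fingers move at their own pace and stop on an object; "force" is the grip in N (left out, the last holds). Time passes only in rows, so rows that do not move let the fingers close. It gives the time, the measured TCP pose, the force and the opening at its end, in the units of the state.
- ctrl.get_obs(): the state, without advancing time (a new reading comes with each control period).
- ctrl.camera(name): name is "side" or "top" or "wrist"; returns the picture (384x512x3 uint8, red, green, blue); there is no depth.
- ctrl.camera_model(name): a dict with "fx", "fy", "cx", "cy" (pixels), "R" (3x3) and "t" (3): a world point X has camera coordinates R X + t. Camera axes: x right, y down, z forward; pixel columns grow to the right and rows downward; lengths in mm; the calibration is good to about 2 mm. A picture is of the moment at which its call begins: read the wrist's pose just before it. camera_model takes no time and is no camera call; for the wrist camera it gives the pose at the moment of the call.
- ctrl.hand_in(): hands the job in, once; it reports no verdict.
The state is a dict: "time_s": time; "joint_pos": joint angles; "joint_vel": joint speeds; "joint_efforts": joint torques, N m; "tool_pos": TCP position; "eef_rot": TCP orientation; "force": force on the tool from outside, world axes, zero at the start; "ft_torque": the same for the moment, N m; "gripper_width": finger opening in mm.
Only numpy, scipy, OpenCV 4.12 (cv2) and the standard library are available. Lean on these libraries where they do the work, as an engineer would, in place of code of your own. Each camera call takes 0.05 s, during which the arm holds its last target.

## Working session

There is one attempt and no reset: what is moved stays moved. The work goes in short steps, Python scripts to look and compute and a tool call to move; the robot and the scene stay as the last step left them, time stands still between calls to the robot, and variables do not carry over. Pictures are saved under pics/ and viewed, and the job is handed in when it is done.

Besides the shell and the picture viewer there is one more tool, called after "Emit:" as name(argument=value, ...) on one line, values as JSON. drive_tool: Moves the arm, as the interface text tells. Its arguments: {"type":"object","properties":{"moves":{"type":"string"},"force":{"type":"number"}},"required":["moves"]}

```bash
ls; mkdir -p pics; python3 - <<'E'
from rig import ctrl
import cv2
o=ctrl.get_obs(); print(o)
for n in ("top","side","wrist"):
    m=ctrl.camera_model(n); print(n,m)
    cv2.imwrite(f"pics/{n}0.png",ctrl.camera(n)[:,:,::-1])
E
```

```text
pics
{'time_s': 0.0, 'joint_pos': array([-1.35513010e+00,  1.59024128e-01,  1.59818436e+00, -3.15052801e-05,
        1.38617447e+00, -2.10091533e-01]), 'joint_vel': array([-0.00120858, -0.00064141, -0.00169316, -0.00032379, -0.00042511,
       -0.00060962]), 'joint_efforts': array([-4.22541261e-04, -3.85566616e+01, -3.22107947e+01,  7.00854021e-02,
        3.77564854e-02, -1.56464498e-04]), 'tool_pos': array([ 237.31047391, -523.01394751,  176.35694298]), 'eef_rot': array([-3.06892491e+00, -6.63369629e-01,  5.64454308e-05]), 'force': array([-0.37856485, -0.80608499,  0.90740318]), 'ft_torque': array([-0.00300813,  0.04807257, -0.04006065]), 'gripper_width': 91.51043568488687}
top {'fx': 436.1283870358724, 'fy': 436.1283870358724, 'cx': 256.73433024040173, 'cy': 190.2744177265708, 'R': array([[ 0.01172912, -0.99977336,  0.01776678],
       [-0.99245111, -0.01380879, -0.12186102],
       [ 0.12207874, -0.01620334, -0.99238815]]), 't': array([ -59.67476678,  526.82638288, 1175.39810891])}
side {'fx': 395.96066767119436, 'fy': 395.96066767119436, 'cx': 257.8189491148888, 'cy': 192.15850762632638, 'R': array([[-0.99842792, -0.05367825, -0.01613503],
       [-0.01998391,  0.60985043, -0.79226454],
       [ 0.05236733, -0.79069659, -0.60996439]]), 't': array([ 524.42932219,   89.96560721, 1318.78954047])}
wrist {'fx': 337.3907107194566, 'fy': 337.3907107194566, 'cx': 257.7460717129045, 'cy': 192.88036594862768, 'R': array([[ 0.41318147, -0.91064726, -0.00162571],
       [-0.86938457, -0.3949897 ,  0.29690672],
       [-0.27101943, -0.12126299, -0.9549051 ]]), 't': array([-573.81375424,  -33.45439258,  392.32041915])}
```

View pics/top0.png

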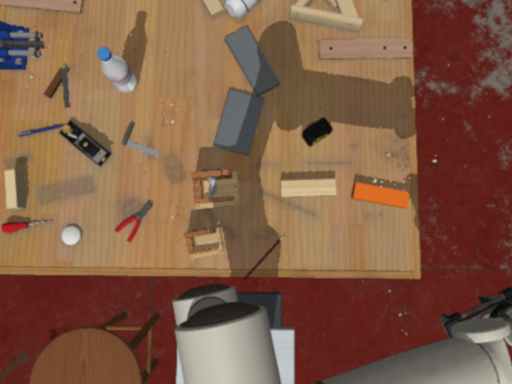

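View pics/side0.png

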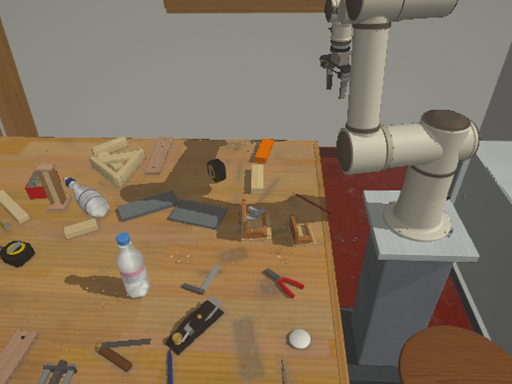

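View pics/wrist0.png

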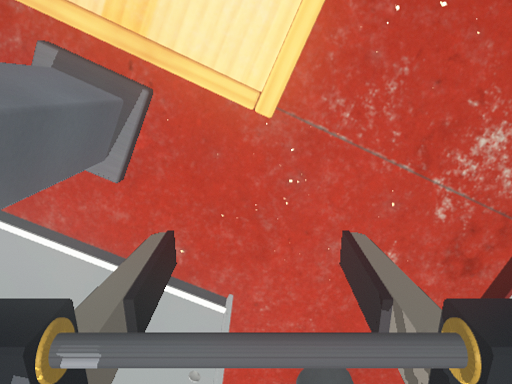

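The jig is near (214,187) in the top view, with the look-alike at (207,240). The pine block is near (308,185), the orange one at (381,195) and the pencil at (263,257). I'll zoom in next.

```bash
cat > h.py <<'E'
import numpy as np, cv2
from rig import ctrl
def ray(m,u,v):
    d=np.array([(u-m['cx'])/m['fx'],(v-m['cy'])/m['fy'],1.0]); R=np.array(m['R']);t=np.array(m['t'])
    return -R.T@t, R.T@d
def plane(m,u,v,z):
    c,d=ray(m,u,v); return c+d*(z-c[2])/d[2]
def proj(m,X):
    p=np.array(m['R'])@np.array(X,float)+m['t']; return np.array([m['fx']*p[0]/p[2]+m['cx'],m['fy']*p[1]/p[2]+m['cy']])
def zoom(img,x0,y0,x1,y1,s,fn):
    cv2.imwrite(fn,cv2.resize(img[y0:y1,x0:x1],None,fx=s,fy=s,interpolation=cv2.INTER_CUBIC))
E
python3 - <<'E'
from h import *
t=cv2.imread('pics/top0.png'); s=cv2.imread('pics/side0.png')
zoom(t,180,150,280,225,8,'pics/topz.png'); zoom(s,225,155,325,255,6,'pics/sidez.png')
m=ctrl.camera_model('top')
for n,u,v in(('jig',214,188),('block',308,185),('orange',381,195),('small',207,240),('pencil',263,257)): print(n,plane(m,u,v,0).round())
hsv=cv2.cvtColor(t,cv2.COLOR_BGR2HSV); print(hsv[185,300:316:4],hsv[160,310],hsv[205,308])
E
```

```text
jig [536.  68.   0.]
block [ 549. -200.    0.]
orange [ 523. -409.    0.]
small [389.  84.   0.]
pencil [344. -73.   0.]
[[ 19  88 204]
 [ 19  86 202]
 [ 19  86 202]
 [ 19  85 203]] [ 17 107 157] [ 17  97 158]
```

View pics/topz.png

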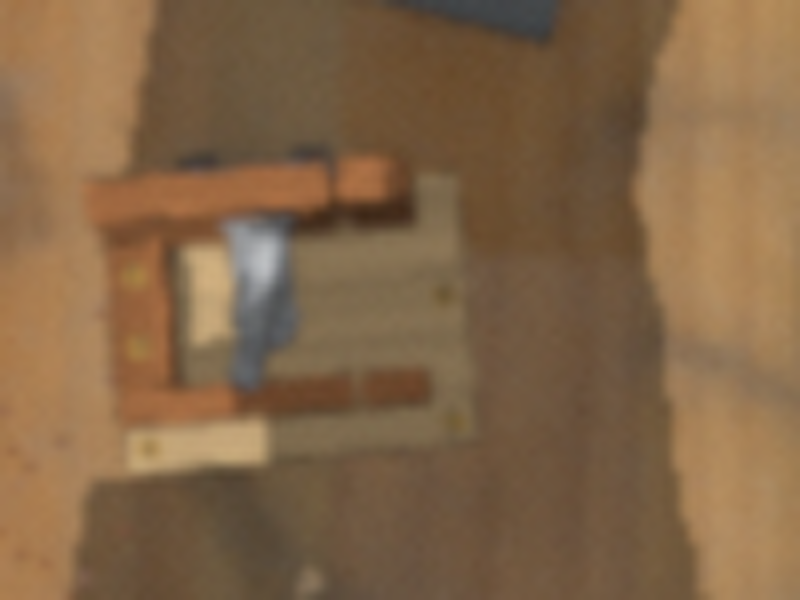

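View pics/sidez.png

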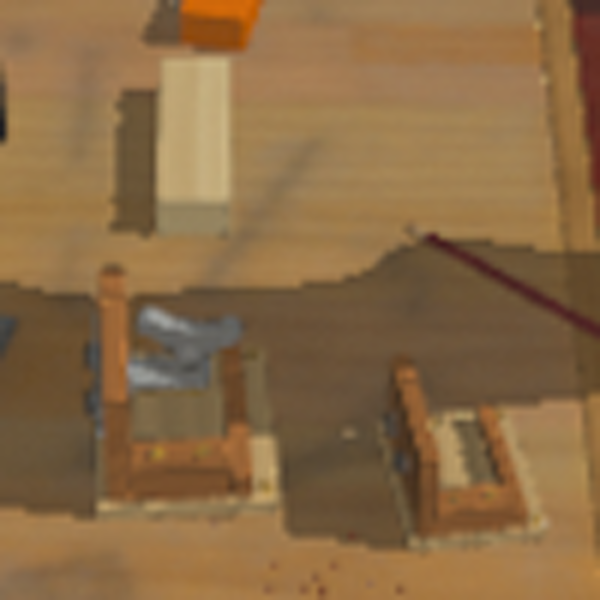

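```bash
cat >> h.py <<'E'
from scipy.spatial.transform import Rotation as Ro
def tool():
    o=ctrl.get_obs(); return o,Ro.from_rotvec(o['eef_rot']).as_matrix(),np.array(o['tool_pos'])
def to(p,yaw=None):
    "needed shift in tool axes (mm) after turning, turn in 6deg units; yaw= heading of tool x in rad"
    o,R,q=tool(); d=np.array(p)-q
    a=np.arctan2(R[1,0],R[0,0]); turn=0
    if yaw is not None:
        dy=(yaw-a+np.pi)%(2*np.pi)-np.pi; turn=-np.degrees(dy)/6
        c,s=np.cos(yaw),np.sin(yaw); R=np.array([[c,s,0],[s,-c,0],[0,0,-1]])
    print('t',round(o['time_s'],2),'pos',q.round(1),'yaw',round(a,4),'tilt',R[2].round(3),'turn units',round(turn,2),'shift',(R.T@d).round(1),'F',o['force'].round(1),'M',o['ft_torque'].round(3),'w',round(o['gripper_width'],1),'q',np.round(o['joint_pos'],3))
E
python3 - <<'E'
from h import *
m=ctrl.camera_model('wrist'); o,R,q=tool()
c=-m['R'].T@m['t']; print(R.T@(c-q), R.T@m['R'].T)
to([549,-120,300],np.pi/2)
t=cv2.imread('pics/top0.png').astype(int); mt=ctrl.camera_model('top')
z=t[170:205,270:345].astype(np.uint8)
hsv=cv2.cvtColor(z,cv2.COLOR_BGR2HSV)
k=((hsv[...,1]<100)&(hsv[...,2]>185)).astype(np.uint8)
n,l,s,ce=cv2.connectedComponentsWithStats(k); i=1+s[1:,4].argmax(); print(s[i],ce[i])
pts=np.argwhere(l==i)[:,::-1]+[270,170]
r=cv2.minAreaRect(pts.astype(np.float32)); b=cv2.boxPoints(r); print(b)
print([plane(mt,u,v,28).round(1) for u,v in b])
E
```

```text
[  84.56974634   -0.295592   -207.14796729] [[ 1.08451752e-04 -9.54810998e-01 -2.97213639e-01]
 [ 9.99999994e-01  1.09927942e-04  1.17469137e-05]
 [ 2.14560014e-05 -2.97213639e-01  9.54811004e-01]]
t 0.15 pos [ 237.4 -523.1  176.6] yaw 0.4258 tilt [ 0.  0. -1.] turn units -10.93 shift [ 403.1  311.6 -123.4] F [ 0.5  0.2 -0.3] M [-0.066  0.002 -0.034] w 92.0 q [-1.355  0.159  1.598 -0.     1.386 -0.21 ]
[ 11   9  56  18 843] [38.46263345 17.57532622]
[[280.64487 180.70189]
 [335.6484  178.80522]
 [336.18405 194.33849]
 [281.1805  196.23515]]
[array([ 556. , -119.4,   28. ]), array([ 563.6, -273.5,   28. ]), array([ 519.8, -274.6,   28. ]), array([ 512.4, -121.1,   28. ])]
```

Emit:
drive_tool(moves="0 0 -5 0 0 -1 0;0 0 -5 0 0 -1 0;0 0 -5 0 0 -1 0;0 0 -5 0 0 -1 0;0 0 -5 0 0 -1 0;0 0 -5 0 0 -1 0;0 0 -5 0 0 -1 0;0 0 -5 0 0 -1 0;0 0 -5 0 0 -1 0;0 0 -5 0 0 -1 0;0 0 -4 0 0 -0.93 0")

```text
time_s: 1.07
tool_pos: [237.4, -523.5, 231.3]
eef_rot: [-2.216, -2.226, -0.0]
force: [0.6, 0.4, -0.3]
gripper_width: 91.6
```

Emit:
drive_tool(moves="36 20 0 0 0 0 0;36 20 0 0 0 0 0;36 20 0 0 0 0 0;36 20 0 0 0 0 0;36 20 0 0 0 0 0;36 20 0 0 0 0 0;36 20 0 0 0 0 0;36 20 0 0 0 0 0;36 20 0 0 0 0 0;36 20 0 0 0 0 0;36 20 0 0 0 0 0;36 20 0 0 0 0 0")

```text
time_s: 2.07
tool_pos: [478.1, -89.7, 231.2]
eef_rot: [2.222, 2.221, -0.0]
force: [0.5, -0.7, -0.5]
gripper_width: 92.0
```

Emit:
drive_tool(moves="36 19 0 0 0 0 0;36 19 0 0 0 0 0;36 19 0 0 0 0 0;0 0 0 0 0 0 0;0 0 0 0 0 0 0")

```text
time_s: 2.48
tool_pos: [534.7, 18.1, 230.7]
eef_rot: [-2.217, -2.225, 0.001]
force: [-0.5, -0.3, -0.3]
gripper_width: 91.8
```

```bash
python3 - <<'E'
from h import *
to([535,20,230],np.pi/2)
m=ctrl.camera_model('wrist');i=ctrl.camera('wrist')[:,:,::-1]; cv2.imwrite('pics/w1.png',i); np.save('w1.npy',m)
E
```

```text
t 2.48 pos [534.7  18.1 230.7] yaw 1.5744 tilt [ 0.  0. -1.] turn units 0.03 shift [1.9 0.3 0.7] F [-0.5 -0.3 -0.3] M [-0.072 -0.085 -0.01 ] w 91.8 q [-0.192  0.024  1.636 -0.     1.483 -0.196]
```

View pics/w1.png

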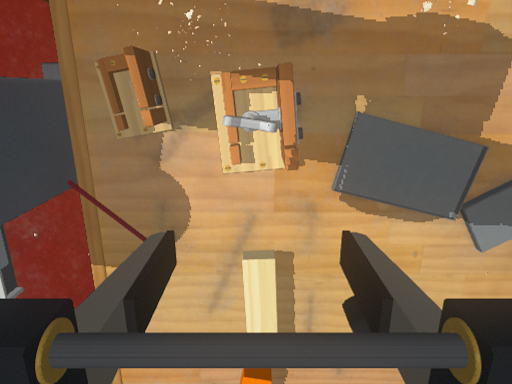

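The jig shows at (255,118), with its open end facing the block at (259,290). I'll zoom in to pick corners.

```bash
python3 - <<'E'
from h import *
i=cv2.imread('pics/w1.png'); zoom(i,205,55,310,180,4.8,'pics/w1z.png')
E
```

```text
(no output)
```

View pics/w1z.png

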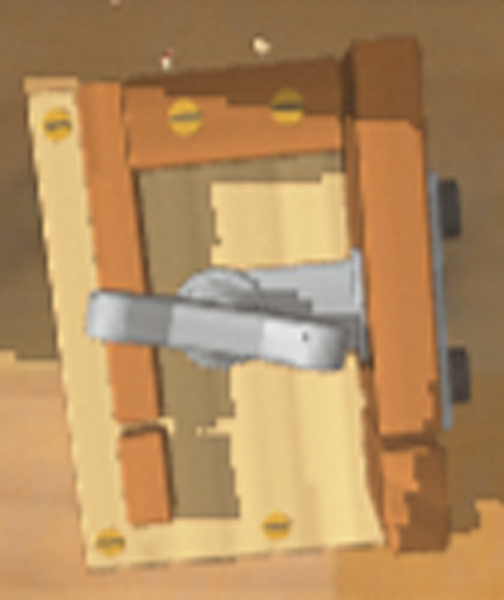

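```bash
python3 - <<'E'
from h import *
m=np.load('w1.npy',allow_pickle=True).item()
Z=lambda u,v,z: plane(m,205+(u+.5)/4.8-.5,55+(v+.5)/4.8-.5,z)[:2]
P={'baseNL(-52,-55)':(88,566,12),'baseFL(-52,68)':(30,90,12),'baseNR':(384,543,12),
'lipin near(-26,-40)':(172,518,30),'lipin far':(137,170,30),'fence top near(25,-40)':(391,549,86),'fence face top far':(357,120,86),
'stopL':(135,168,38),'stopR(25,47)':(342,150,38),'wingL':(104,315,88),'wingR':(330,342,88)}
R={}
for k,(u,v,z) in P.items(): R[k]=Z(u,v,z); print(k,R[k].round(1))
def ang(a,b): d=R[a]-R[b]; print(a,b,np.degrees(np.arctan2(d[1],d[0])).round(2),np.hypot(*d).round(1))
ang('baseFL(-52,68)','baseNL(-52,-55)');ang('lipin far','lipin near(-26,-40)');ang('fence face top far','fence top near(25,-40)');ang('stopR(25,47)','stopL');ang('wingR','wingL');ang('baseNR','baseNL(-52,-55)')
E
```

```text
baseNL(-52,-55) [489.3  -2.2]
baseFL(-52,68) [478.2 119.2]
baseNR [569.2   4.5]
lipin near(-26,-40) [513.1  15. ]
lipin far [505.7 100.4]
fence top near(25,-40) [564.8  20.2]
fence face top far [555.2 110.7]
stopL [505.8 100.9]
stopR(25,47) [554.6 105.1]
wingL [502.3  71.3]
wingR [550.3  65.8]
baseFL(-52,68) baseNL(-52,-55) 95.23 121.9
lipin far lipin near(-26,-40) 94.98 85.7
fence face top far fence top near(25,-40) 96.05 91.0
stopR(25,47) stopL 4.95 49.0
wingR wingL -6.49 48.3
baseNR baseNL(-52,-55) 4.79 80.1
```

```bash
python3 - <<'E'
from h import *
m=np.load('w1.npy',allow_pickle=True).item()
i=cv2.imread('pics/w1.png'); zoom(i,225,235,295,340,5.5,'pics/w1b.png')
hsv=cv2.cvtColor(i,cv2.COLOR_BGR2HSV)
print(hsv[255,240:282:2].tolist()); print(hsv[290,240:282:2].tolist())
E
```

```text
[[17, 119, 185], [19, 113, 192], [18, 88, 151], [20, 90, 150], [20, 92, 149], [19, 91, 149], [20, 91, 148], [20, 90, 150], [19, 90, 150], [19, 91, 149], [19, 92, 147], [19, 92, 150], [20, 91, 149], [19, 90, 150], [19, 90, 150], [20, 91, 149], [19, 91, 149], [20, 99, 136], [17, 120, 142], [18, 126, 142], [16, 130, 143]]
[[18, 116, 207], [18, 122, 213], [23, 81, 238], [24, 67, 241], [23, 76, 239], [22, 88, 234], [23, 77, 239], [24, 71, 239], [23, 68, 241], [24, 68, 241], [22, 92, 235], [22, 90, 236], [22, 91, 233], [22, 92, 235], [22, 90, 236], [22, 89, 235], [23, 86, 237], [22, 88, 237], [19, 106, 166], [18, 123, 147], [18, 123, 145]]
```

View pics/w1b.png

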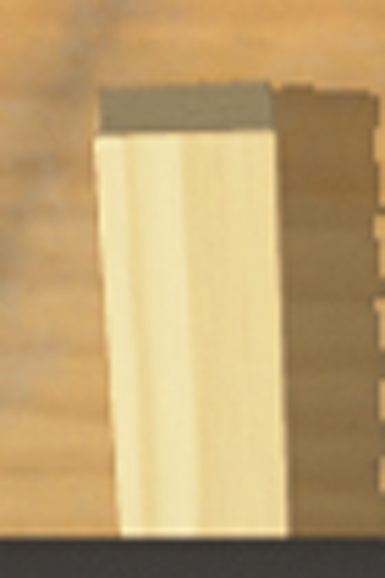

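```bash
python3 - <<'E'
from h import *
m=np.load('w1.npy',allow_pickle=True).item()
Z=lambda u,v,z: plane(m,225+(u+.5)/5.5-.5,235+(v+.5)/5.5-.5,z)[:2]
a,b,c,d=Z(96,135,28),Z(275,131,28),Z(121,536,28),Z(289,536,28)
print(a,b,c,d)
print(Z(98,87,0),Z(272,84,0))
h1=np.degrees(np.arctan2(*(a-c)[::-1]));h2=np.degrees(np.arctan2(*(b-d)[::-1])); e=np.degrees(np.arctan2(*(b-a)[::-1])); print(h1,h2,e)
E
```

```text
[ 513.66642391 -118.79086292] [ 557.74281063 -117.49430815] [ 519.09551591 -237.45781775] [ 563.67178345 -237.23735214]
[ 512.88913438 -119.95453824] [ 558.27787658 -118.88733226]
92.61949334485007 92.83463576206074 1.6849316777106278
```

```bash
python3 - <<'E'
from h import *
to([541.3,-237.7,60],1.618)
E
```

```text
t 2.53 pos [534.4  16.7 230.8] yaw 1.5721 tilt [ 0.  0. -1.] turn units -0.44 shift [-254.4   -5.1  170.8] F [0.2 0.1 0.4] M [-0.048 -0.122  0.   ] w 91.6 q [-1.950e-01  2.300e-02  1.637e+00 -1.000e-03  1.483e+00 -1.960e-01]
```

Emit:
drive_tool(moves="-36 -1 24 0 0 -0.44 0;-36 -1 24 0 0 0 0;-36 -1 24 0 0 0 0;-36 -1 24 0 0 0 0;-36 -1 24 0 0 0 0;-36 0 24 0 0 0 0;-38 0 26 0 0 0 0;0 0 0 0 0 0 0;0 0 0 0 0 0 0;0 0 0 0 0 0 0")

```text
time_s: 3.37
tool_pos: [538.8, -226.9, 69.6]
eef_rot: [2.172, 2.269, 0.0]
force: [0.5, 0.4, 0.6]
gripper_width: 91.7
```

```bash
python3 - <<'E'
from h import *
to([541.3,-237.7,4],1.618)
m=ctrl.camera_model('wrist');i=ctrl.camera('wrist')[:,:,::-1]; cv2.imwrite('pics/w2.png',i)
to([541.3,-237.7,4],1.618)
E
```

```text
t 3.37 pos [ 538.8 -226.9   69.6] yaw 1.6144 tilt [ 0.  0. -1.] turn units -0.03 shift [-11.    2.   65.6] F [0.5 0.4 0.6] M [ 0.007 -0.109  0.004] w 91.7 q [-0.605  0.286  1.669  0.     1.186 -0.649]
t 3.42 pos [ 539.5 -226.4   70.3] yaw 1.6158 tilt [ 0.  0. -1.] turn units -0.02 shift [-11.4   1.3  66.3] F [-1.   0.   0.2] M [-0.111 -0.042 -0.024] w 92.1 q [-0.604  0.285  1.669  0.     1.186 -0.649]
```

View pics/w2.png

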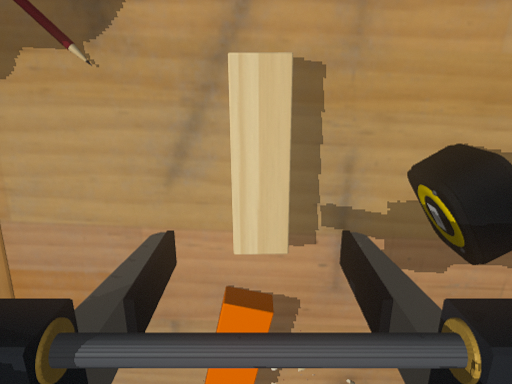

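```bash
python3 - <<'E'
from h import *
m=ctrl.camera_model('wrist')
for u,v,z in((228.5,52.5,28),(292,52.5,28),(234,254,28),(288.5,254,28),(410,180,30),(430,230,0),(228,287,28),(273,293,28)): print(plane(m,u,v,z).round(1))
E
```

```text
[ 514.6 -119.5   28. ]
[ 558.1 -117.5   28. ]
[ 522.1 -272.6   28. ]
[ 566.8 -270.6   28. ]
[ 654.2 -203.2   30. ]
[ 694.7 -255.8    0. ]
[ 517.8 -303.9   28. ]
[ 556.3 -308.1   28. ]
```

Emit:
drive_tool(moves="-11 2 10 0 0 0 0;0 0 15 0 0 0 0;0 0 15 0 0 0 0;0 0 15 0 0 0 0;0 0 10 0 0 0 0;0 0 0 0 0 0 0;0 0 0 0 0 0 255;0 0 0 0 0 0 255;0 0 0 0 0 0 255;0 0 0 0 0 0 255;0 0 0 0 0 0 255;0 0 0 0 0 0 255", force=20)

```text
time_s: 4.42
tool_pos: [542.1, -237.2, 4.6]
eef_rot: [2.17, 2.271, 0.0]
force: [0.6, -0.3, -0.0]
gripper_width: 54.2
```

```bash
python3 - <<'E'
from h import *
to([541.3,-237.7,4],1.618)
E
```

```text
t 4.42 pos [ 542.1 -237.2    4.6] yaw 1.6164 tilt [ 0.  0. -1.] turn units -0.01 shift [-0.5 -0.8  0.6] F [ 0.6 -0.3 -0. ] M [-0.041 -0.141  0.072] w 54.2 q [-0.616  0.39   1.681  0.     1.07  -0.662]
```

Emit:
drive_tool(moves="0 0 0 0 0 0 255;0 0 0 0 0 0 255;0 0 0 0 0 0 255;0 0 0 0 0 0 255;0 0 0 0 0 0 255;0 0 -4 0 0 0 255;0 0 -4 0 0 0 255;0 0 -8 0 0 0 255;0 0 -8 0 0 0 255;0 0 0 0 0 0 255")

```text
time_s: 5.25
tool_pos: [543.5, -238.1, 30.8]
eef_rot: [2.167, 2.269, 0.001]
force: [0.2, -1.2, 0.6]
gripper_width: 0.5
```

```bash
python3 - <<'E'
from h import *
# block-in-tool: end at (536.3,-118.5) when TCP (541.5?)
a=np.radians(5.15); O=np.array([535.6,56.9]); ex=np.array([np.cos(a),np.sin(a)]); ey=np.array([-np.sin(a),np.cos(a)])
w=O+ex*0.5+ey*(-72-60-50); print('pre',w)   # block far end ~ jig y -47-... 
to([*w,28],np.pi/2+a)
m=ctrl.camera_model('wrist');i=ctrl.camera('wrist')[:,:,::-1]; cv2.imwrite('pics/w3.png',i)
for u,v in ((0,0),): pass
E
```

```text
pre [ 552.43493359 -124.32040451]
t 5.25 pos [ 543.5 -238.1   30.8] yaw 1.6165 tilt [ 0.  0. -1.] turn units -0.42 shift [112.5  19.1   2.8] F [ 0.2 -1.2  0.6] M [-0.059 -0.11   0.027] w 0.5 q [-0.616  0.353  1.669  0.     1.114 -0.662]
```

View pics/w3.png

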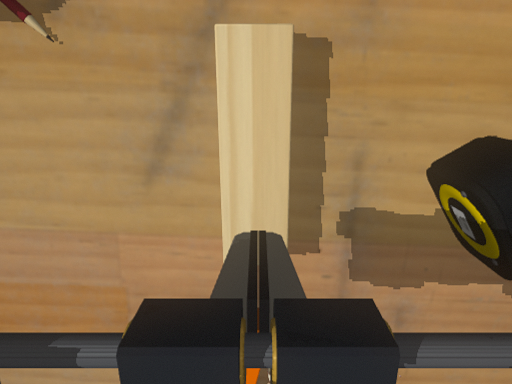

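```bash
python3 - <<'E'
from h import *
m=ctrl.camera_model('wrist')
for u,v,z in((215.5,24,28),(292.5,24,28),(221,225,28),(288,225,28)): print(plane(m,u,v,z).round(1))
o=ctrl.get_obs();print(o['time_s'],o['force'],o['ft_torque'],o['gripper_width'])
cv2.imwrite('pics/side3.png',cv2.resize(ctrl.camera('side')[100:250,200:400,::-1],None,fx=4,fy=4,interpolation=cv2.INTER_CUBIC))
E
```

```text
[ 513.9 -120.    28. ]
[ 557.1 -118.    28. ]
[ 518.6 -241.7   28. ]
[ 563.4 -239.7   28. ]
5.3 [ 0.11686718  0.47063186 -0.7088051 ] [-0.05768888 -0.10173316 -0.01953408] 0.48473000311465225
```

View pics/side3.png

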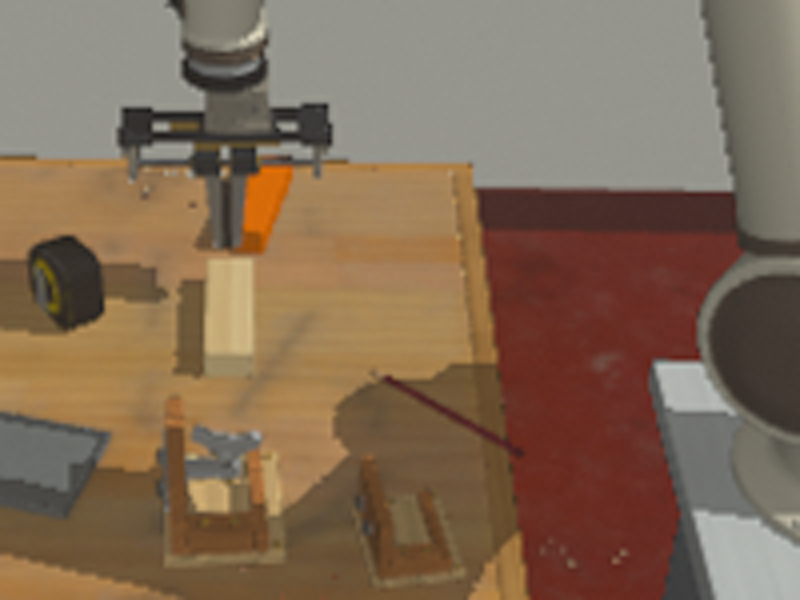

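```bash
python3 - <<'E'
from h import *
o,R,q=tool(); ms=ctrl.camera_model('side');mw=ctrl.camera_model('wrist')
p=proj(ms,q); print('side tcp',p,(p-[200,100])*4,'wrist',proj(mw,q))
for X in ([541,-238,28],[542,-271,28],[536,-118,28]): p=proj(ms,X); print(X,(p-[200,100])*4, proj(mw,X))
E
```

```text
side tcp [256.54184727 169.01330543] [226.16738908 276.05322172] wrist [257.71083659 222.17944096]
[541, -238, 28] [227.73246499 276.649799  ] [255.4889206  222.32646952]
[542, -271, 28] [228.58516075 257.54713564] [254.84445778 266.518173  ]
[536, -118, 28] [225.88259445 352.06025422] [255.96021581  22.59359518]
```

The gripper closed on air and the block hasn't moved. In both views the fingertips appear short of the reported TCP: wrist row 232 against an expected 222, and side-view zoom row 248 against 276. I'll check this by triangulating before moving again.

```bash
python3 - <<'E'
from h import *
ms=ctrl.camera_model('side')
q=np.array([237.4,-523.5,177]);y=np.array([.413,-.91,0])
for s in(-46,46,-64,64):print('start',proj(ms,q+s*y).round(1))
s=cv2.imread('pics/side0.png');zoom(s,300,30,370,110,7,'pics/s0z.png')
i=ctrl.camera('top')[:,:,::-1]; cv2.imwrite('pics/top3.png',cv2.resize(i[140:240,220:400],None,fx=4.4,fy=4.4,interpolation=cv2.INTER_CUBIC))
o,R,t=tool(); mt=ctrl.camera_model('top'); p=proj(mt,t); print((p-[220,140])*4.4)
i=ctrl.camera('side')[:,:,::-1]; zoom(i,220,110,300,200,7,'pics/side3b.png')
for h in(0,20,40,90,130): p=proj(ms,t+[0,0,h]);print(h,(p-[220,110])*7)
E
```

```text
start [339.2 106.1]
start [327.9  97.3]
start [341.5 107.9]
start [325.8  95.7]
[452.08202106 203.44370695]
0 [256.61359387 414.3775597 ]
20 [255.95351587 383.89480722]
40 [255.28265018 352.91387317]
90 [253.5565181  273.20017633]
130 [252.12289541 206.99471888]
```

View pics/side3b.png

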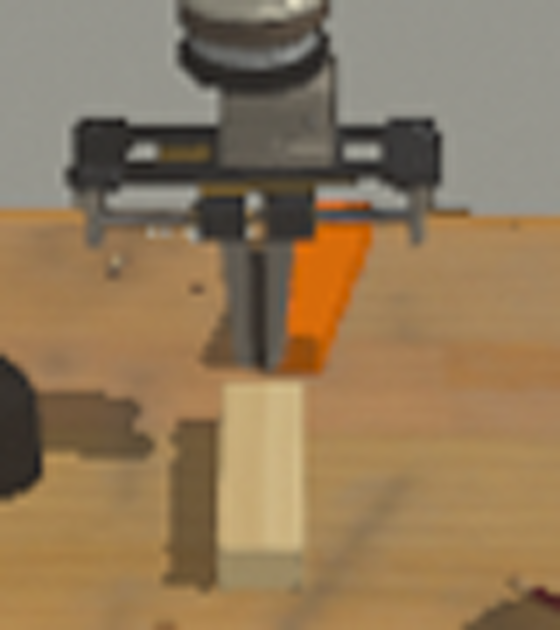

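View pics/top3.png

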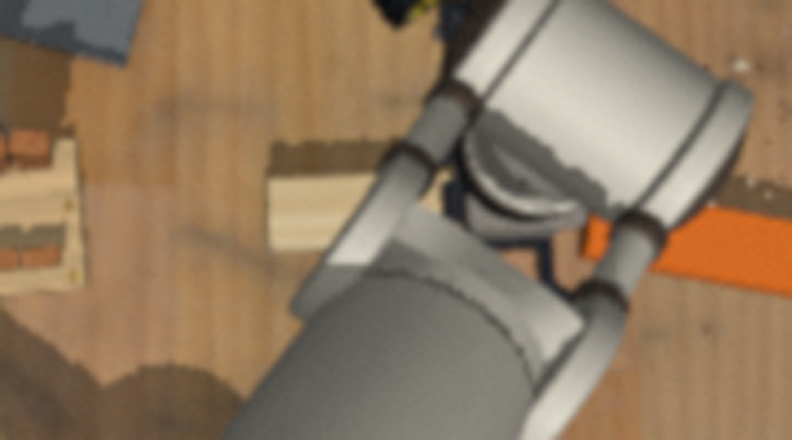

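View pics/s0z.png

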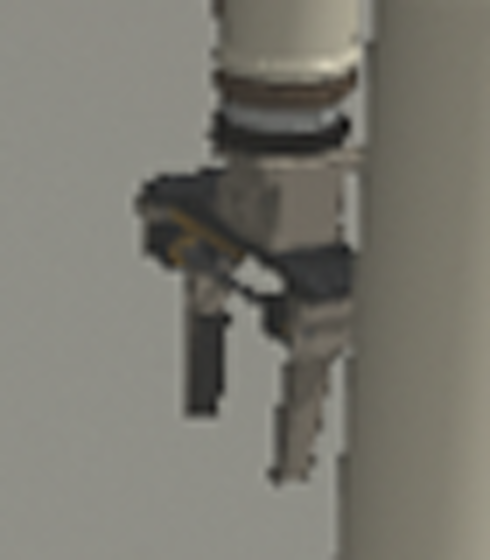

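Triangulation puts the real fingertips about 36–38 mm short of the reported TCP, so they closed in the air above the block. I'll open the gripper and go down in small steps, watching the force to find the true tip height.

Emit:
drive_tool(moves="0 0 0 0 0 0 0;0 0 0 0 0 0 0;0 0 0 0 0 0 0;0 0 0 0 0 0 0;0 0 0 0 0 0 0;0 0 0 0 0 0 0;0 0 0 0 0 0 0;0 0 0 0 0 0 0;0 0 0 0 0 0 0;0 0 8 0 0 0 0;0 0 8 0 0 0 0;0 0 8 0 0 0 0")

```text
time_s: 6.45
tool_pos: [541.6, -236.8, 3.1]
eef_rot: [-2.17, -2.271, 0.0]
force: [-0.8, 0.6, -0.1]
gripper_width: 78.2
```

Emit:
drive_tool(moves="0 0 5 0 0 0 0;0 0 5 0 0 0 0;0 0 5 0 0 0 0;0 0 0 0 0 0 0")

```text
time_s: 6.78
tool_pos: [541.0, -236.4, -12.3]
eef_rot: [-2.169, -2.27, 0.001]
force: [0.3, 0.4, -0.1]
gripper_width: 91.7
```

```bash
python3 - <<'E'
from h import *
to([541.3,-237.7,4],1.618)
i=ctrl.camera('side')[:,:,::-1]; zoom(i,220,110,300,200,7,'pics/side4.png')
cv2.imwrite('pics/w4.png',ctrl.camera('wrist')[:,:,::-1])
E
```

```text
t 6.78 pos [ 541.  -236.4  -12.3] yaw 1.6164 tilt [ 0.  0. -1.] turn units -0.02 shift [ -1.3   0.2 -16.3] F [ 0.3  0.4 -0.1] M [-0.01  -0.111  0.03 ] w 91.7 q [-0.616  0.415  1.687 -0.     1.042 -0.662]
```

View pics/side4.png

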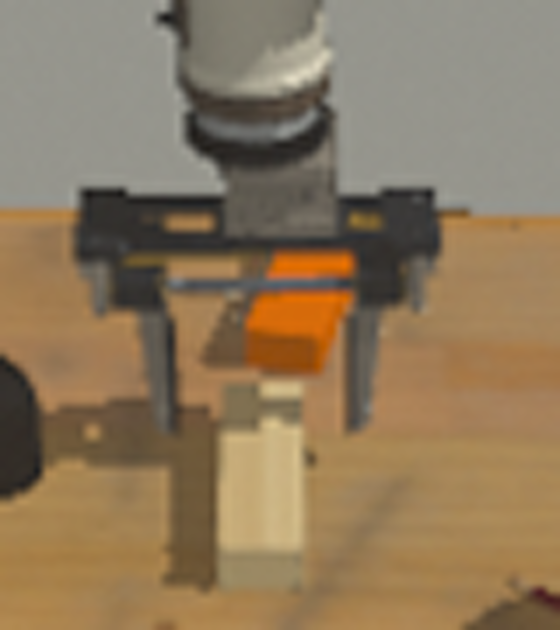

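View pics/w4.png

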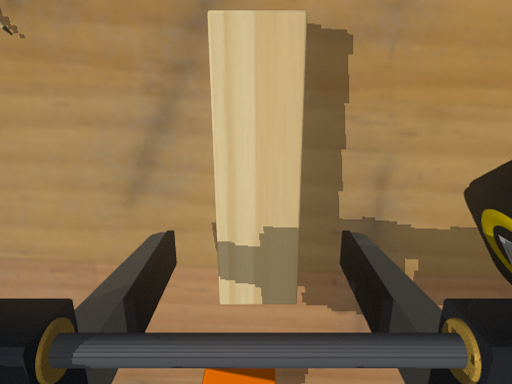

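TCP now reads −12 mm with no contact, which confirms it: the real tips are about 38 mm behind the reported TCP. I'll keep going down carefully.

Emit:
drive_tool(moves="0 0 4 0 0 0 0;0 0 4 0 0 0 0;0 0 4 0 0 0 0;0 0 2 0 0 0 0;0 0 2 0 0 0 0;0 0 0 0 0 0 0")

```text
time_s: 7.38
tool_pos: [541.5, -236.7, -27.5]
eef_rot: [-2.17, -2.271, 0.0]
force: [0.2, 0.9, -0.4]
gripper_width: 92.0
```

Emit:
drive_tool(moves="0 0 1 0 0 0 0;0 0 1 0 0 0 0;0 0 1 0 0 0 0;0 0 0 0 0 0 0")

```text
time_s: 7.72
tool_pos: [541.8, -236.9, -30.0]
eef_rot: [-2.17, -2.271, 0.0]
force: [0.1, -0.3, -0.1]
gripper_width: 92.1
```

```bash
python3 - <<'E'
from h import *
to([541.3,-237.7,4],1.618)
i=ctrl.camera('side')[:,:,::-1]; zoom(i,220,110,300,200,7,'pics/side5.png')
E
```

```text
t 7.72 pos [ 541.8 -236.9  -30. ] yaw 1.6165 tilt [ 0.  0. -1.] turn units -0.01 shift [ -0.7  -0.5 -34. ] F [ 0.1 -0.3 -0.1] M [ 0.002 -0.082 -0.049] w 92.1 q [-0.616  0.443  1.69   0.     1.009 -0.662]
```

View pics/side5.png

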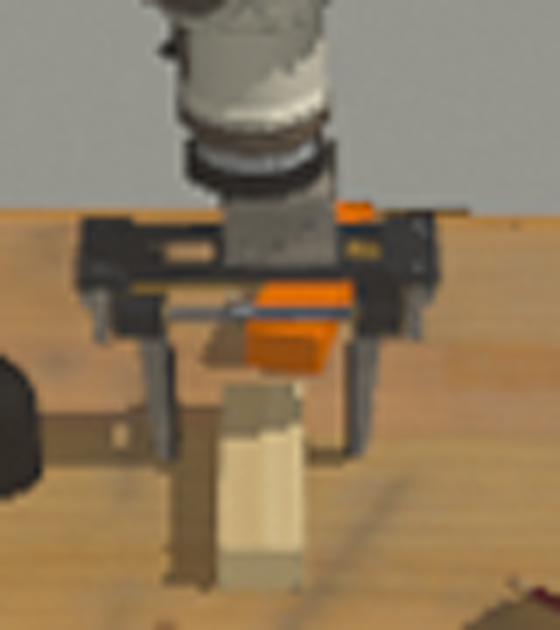

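Emit:
drive_tool(moves="0 0 1 0 0 0 0;0 0 1 0 0 0 0;0 0 1 0 0 0 0;0 0 0 0 0 0 0")

```text
time_s: 8.1
tool_pos: [541.7, -236.8, -33.2]
eef_rot: [-2.17, -2.271, 0.0]
force: [0.1, -0.3, 0.6]
gripper_width: 91.5
```

Emit:
drive_tool(moves="0 0 1 0 0 0 0;0 0 1 0 0 0 0;0 0 0 0 0 0 0")

```text
time_s: 8.35
tool_pos: [541.7, -236.9, -35.1]
eef_rot: [-2.17, -2.271, 0.0]
force: [0.5, 1.0, 0.8]
gripper_width: 92.0
```

Emit:
drive_tool(moves="0 0 1 0 0 0 0;0 0 0 0 0 0 0")

```text
time_s: 8.52
tool_pos: [541.8, -236.9, -36.0]
eef_rot: [-2.17, -2.271, 0.0]
force: [0.7, -0.4, -0.0]
gripper_width: 91.8
```

Emit:
drive_tool(moves="0 0 1 0 0 0 0;0 0 0 0 0 0 0")

```text
time_s: 8.68
tool_pos: [542.0, -237.0, -36.8]
eef_rot: [2.17, 2.271, 0.0]
force: [-0.5, 0.1, 0.7]
gripper_width: 91.7
```

Emit:
drive_tool(moves="0 0 1 0 0 0 0;0 0 0 0 0 0 0")

```text
time_s: 8.85
tool_pos: [542.0, -237.1, -36.9]
eef_rot: [-2.17, -2.272, 0.0]
force: [-3.0, 0.4, 8.0]
gripper_width: 91.7
```

Emit:
drive_tool(moves="0 0 1 0 0 0 0;0 0 0 0 0 0 0")

```text
time_s: 9.02
tool_pos: [542.0, -237.1, -36.9]
eef_rot: [-2.169, -2.272, 0.0]
force: [-5.0, 3.1, 14.4]
gripper_width: 91.9
```

Bench contact came at a TCP reading of −36.9, so the tips sit 37 mm above the reported TCP. I'll raise 6 mm and grip.

Emit:
drive_tool(moves="0 0 -3 0 0 0 0;0 0 -3 0 0 0 255;0 0 0 0 0 0 255;0 0 0 0 0 0 255;0 0 0 0 0 0 255;0 0 0 0 0 0 255;0 0 0 0 0 0 255;0 0 0 0 0 0 255;0 0 0 0 0 0 255;0 0 0 0 0 0 255;0 0 0 0 0 0 255;0 0 0 0 0 0 255", force=20)

```text
time_s: 10.02
tool_pos: [541.7, -236.9, -33.0]
eef_rot: [-2.17, -2.271, 0.0]
force: [-0.4, 0.8, -1.1]
gripper_width: 45.1
```

Emit:
drive_tool(moves="0 0 -4 0 0 0 255;0 0 -8 0 0 0 255;0 0 -8 0 0 0 255;0 0 0 0 0 0 255")

```text
time_s: 10.35
tool_pos: [543.5, -238.1, -10.3]
eef_rot: [2.167, 2.269, 0.001]
force: [-0.1, -0.5, 0.0]
gripper_width: 44.9
```

```bash
python3 - <<'E'
from h import *
a=np.radians(5.15); O=np.array([535.6,56.9]); ex=np.array([np.cos(a),np.sin(a)]); ey=np.array([-np.sin(a),np.cos(a)])
w=O+ex*0.5+ey*(-72-60); print('pre',w)
to([*w,-11],np.pi/2+a)
m=ctrl.camera_model('wrist');i=ctrl.camera('wrist')[:,:,::-1]; cv2.imwrite('pics/w5.png',i); np.save('w5.npy',m)
E
```

```text
pre [547.94675995 -74.52224895]
t 10.35 pos [ 543.5 -238.1  -10.3] yaw 1.6165 tilt [ 0.  0. -1.] turn units -0.42 shift [162.5  19.1   0.7] F [-0.1 -0.5  0. ] M [-0.062 -0.104 -0.018] w 44.9 q [-0.616  0.413  1.684  0.     1.04  -0.662]
```

View pics/w5.png

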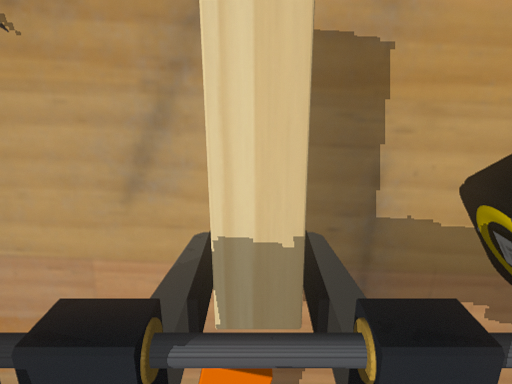

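Block gripped (45 mm) and lifted. Next I'll move to just outside the channel mouth.

```bash
cat >> h.py <<'E'
A=np.radians(5.1); O=np.array([535.7,56.9]); EX=np.array([np.cos(A),np.sin(A)]); EY=np.array([-np.sin(A),np.cos(A)])
def jig(x,y): return O+EX*x+EY*y
def inj():
    o,R,q=tool(); d=q[:2]-O; print('TCP in jig',(d@EX).round(2),(d@EY).round(2),'z',q[2].round(2),'dyaw',round(np.degrees(np.arctan2(R[1,0],R[0,0])-A)-90,2))
E
python3 - <<'E'
from h import *
to([*jig(-.5,-183),-20],np.pi/2+A); inj()
E
```

```text
t 10.4 pos [ 543.1 -237.9  -11.1] yaw 1.6165 tilt [ 0.  0. -1.] turn units -0.41 shift [111.2  18.3   8.9] F [ 0.8 -0.1 -1.9] M [-0.099 -0.106 -0.01 ] w 44.8 q [-0.616  0.414  1.685 -0.     1.039 -0.662]
TCP in jig -18.82 -294.25 z -11.07 dyaw -2.48
```

Emit:
drive_tool(moves="0 0 0 0 0 -0.41 255;22 3.7 0 0 0 0 255;22 3.7 0 0 0 0 255;22 3.7 0 0 0 0 255;22 3.7 2 0 0 0 255;22 3.5 4 0 0 0 255;0 0 3 0 0 0 255;0 0 0 0 0 0 255;0 0 0 0 0 0 255")

```text
time_s: 11.15
tool_pos: [550.3, -126.3, -21.9]
eef_rot: [2.121, 2.318, -0.001]
force: [1.2, 0.4, -0.1]
gripper_width: 44.7
```

```bash
python3 - <<'E'
from h import *
to([*jig(-.5,-183),-20],np.pi/2+A); inj()
i=ctrl.camera('wrist')[:,:,::-1]; cv2.imwrite('pics/w6.png',i);m=ctrl.camera_model('wrist')
i=ctrl.camera('side')[:,:,::-1]; zoom(i,225,135,305,240,5.7,'pics/side6.png')
i=ctrl.camera('top')[:,:,::-1]; zoom(i,180,150,320,225,5.7,'pics/top6.png')
to([*jig(-.5,-183),-20],np.pi/2+A); inj()
E
```

```text
t 11.15 pos [ 550.3 -126.3  -21.9] yaw 1.6595 tilt [ 0.  0. -1.] turn units -0.0 shift [ 0.8  1.2 -1.9] F [ 1.2  0.4 -0.1] M [-0.099 -0.124  0.014] w 44.7 q [-0.439  0.372  1.768 -0.     1.002 -0.528]
TCP in jig -1.72 -183.78 z -21.89 dyaw -0.02
t 11.3 pos [ 550.7 -127.   -21.5] yaw 1.6582 tilt [ 0.  0. -1.] turn units -0.02 shift [ 1.5  1.  -1.5] F [ 0.5 -0.4 -1.6] M [-0.067 -0.092  0.006] w 44.9 q [-0.44   0.372  1.767 -0.     1.002 -0.528]
TCP in jig -1.45 -184.48 z -21.52 dyaw -0.09
```

View pics/w6.png

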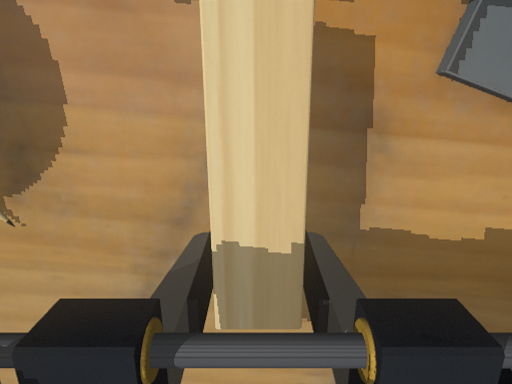

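View pics/side6.png

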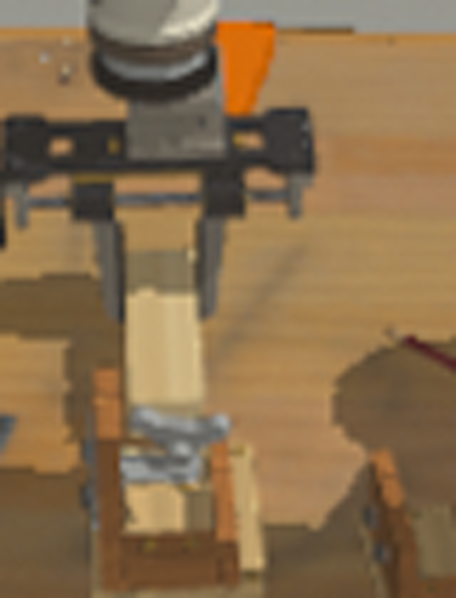

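View pics/top6.png

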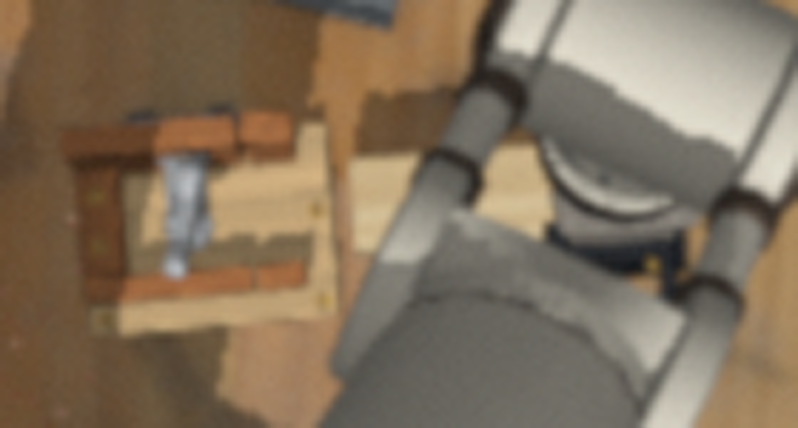

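```bash
python3 - <<'E'
from h import *
m=ctrl.camera_model('top')
def Z(u,v,z):
    p=plane(m,180+(u+.5)/5.7-.5,150+(v+.5)/5.7-.5,z)[:2]-O; return (p@EX).round(1),(p@EY).round(1)
for n,u,v,z in(('blk far',350,158,39.5),('blk near',356,252,39.5),('blk top edge',530,145,39.5),('lip end in',303,264,30),('lip far in',122,281,30),('base NL',335,316,12),('base NR top',322,122,12),('fence end base',292,157,86),('fence top far',66,158,86)): print(n,Z(u,v,z))
E
```

```text
blk far (np.float64(20.6), np.float64(-67.9))
blk near (np.float64(-25.4), np.float64(-67.4))
blk top edge (np.float64(20.4), np.float64(-155.5))
lip end in (np.float64(-28.2), np.float64(-41.3))
lip far in (np.float64(-29.9), np.float64(46.8))
base NL (np.float64(-53.1), np.float64(-54.6))
base NR top (np.float64(43.9), np.float64(-55.1))
fence end base (np.float64(15.9), np.float64(-41.3))
fence top far (np.float64(23.2), np.float64(63.4))
```

Emit:
drive_tool(moves="0 0.8 -2 0 0 0 255;0 0 0 0 0 0 255;6 0 0 0 0 0 255;6 0 0 0 0 0 255;6 0 0 0 0 0 255;4 0 0 0 0 0 255;4 0 0 0 0 0 255;0 0 0 0 0 0 255")

```text
time_s: 11.97
tool_pos: [548.6, -98.7, -20.0]
eef_rot: [-2.119, -2.318, -0.0]
force: [-0.6, 0.5, -1.3]
gripper_width: 44.6
```

```bash
python3 - <<'E'
from h import *
to([*jig(-.5,-183),-20],np.pi/2+A); inj()
E
```

```text
t 11.97 pos [548.6 -98.7 -20. ] yaw 1.6605 tilt [ 0.  0. -1.] turn units 0.01 shift [-26.9   0.5   0. ] F [-0.6  0.5 -1.3] M [-0.17  -0.107  0.011] w 44.6 q [-0.395  0.353  1.788  0.     1.001 -0.485]
TCP in jig -0.98 -156.14 z -19.98 dyaw 0.04
```

Emit:
drive_tool(moves="3 0 0 0 0 0 255;3 0 0 0 0 0 255;3 0 0 0 0 0 255;3 0 0 0 0 0 255;3 0 0 0 0 0 255;3 0 0 0 0 0 255;3 0 0 0 0 0 255;0 0 0 0 0 0 255")

```text
time_s: 12.63
tool_pos: [546.8, -78.3, -20.0]
eef_rot: [-2.12, -2.318, -0.0]
force: [1.0, -0.3, -1.0]
gripper_width: 44.8
```

```bash
python3 - <<'E'
from h import *
to([*jig(-.5,-183),-20],np.pi/2+A); inj()
E
```

```text
t 12.63 pos [546.8 -78.3 -20. ] yaw 1.6599 tilt [ 0.  0. -1.] turn units 0.0 shift [-47.4   0.5   0. ] F [ 1.  -0.3 -1. ] M [-0.083 -0.084 -0.024] w 44.8 q [-0.361  0.342  1.803  0.     0.997 -0.45 ]
TCP in jig -0.96 -135.61 z -19.97 dyaw 0.0
```

Inside the mouth with no contact. I'll lower until the block touches the base.

Emit:
drive_tool(moves="0 0 0.7 0 0 0 255;0 0 0 0 0 0 255")

```text
time_s: 12.8
tool_pos: [547.0, -78.9, -20.7]
eef_rot: [-2.121, -2.318, 0.0]
force: [0.1, 0.0, -0.7]
gripper_width: 44.9
```

Emit:
drive_tool(moves="0 0 0.5 0 0 0 255;0 0 0 0 0 0 255")

```text
time_s: 12.97
tool_pos: [547.1, -79.1, -21.0]
eef_rot: [2.121, 2.317, 0.0]
force: [-0.3, -0.0, -0.2]
gripper_width: 44.8
```

Emit:
drive_tool(moves="0 0 0.5 0 0 0 255;0 0 0 0 0 0 255")

```text
time_s: 13.13
tool_pos: [547.1, -79.1, -21.3]
eef_rot: [2.121, 2.317, -0.0]
force: [-1.1, -0.3, 1.8]
gripper_width: 44.9
```

Emit:
drive_tool(moves="4 0 -0.4 0 0 0 255;4 0 0 0 0 0 255;4 0 0 0 0 0 255;4 0 0 0 0 0 255;4 0 0 0 0 0 255;4 0 0 0 0 0 255;0 0 0 0 0 0 255")

```text
time_s: 13.72
tool_pos: [544.8, -53.9, -21.2]
eef_rot: [-2.12, -2.318, -0.001]
force: [0.6, 1.3, 0.1]
gripper_width: 44.8
```

Emit:
drive_tool(moves="4 0 0 0 0 0 255;4 0 0 0 0 0 255;4 0 0 0 0 0 255;4 0 0 0 0 0 255;4 0 0 0 0 0 255;4 0 0 0 0 0 255;4 0 0 0 0 0 255;0 0 0 0 0 0 255")

```text
time_s: 14.38
tool_pos: [542.4, -26.1, -21.1]
eef_rot: [-2.12, -2.318, -0.001]
force: [-0.0, 1.2, 1.6]
gripper_width: 44.9
```

```bash
python3 - <<'E'
from h import *
to([*jig(-.5,-72),-20],np.pi/2+A); inj()
i=ctrl.camera('wrist')[:,:,::-1]; cv2.imwrite('pics/w7.png',i)
to([*jig(-.5,-72),-20],np.pi/2+A); inj()
E
```

```text
t 14.38 pos [542.4 -26.1 -21.1] yaw 1.6597 tilt [ 0.  0. -1.] turn units -0.0 shift [11.3  0.3 -1.1] F [-0.   1.2  1.6] M [ 0.263 -0.192  0.036] w 44.9 q [-2.71e-01  3.23e-01  1.83e+00  1.00e-03  9.88e-01 -3.61e-01]
TCP in jig -0.76 -83.29 z -21.13 dyaw -0.0
t 14.43 pos [542.3 -26.2 -21.2] yaw 1.6595 tilt [ 0.  0. -1.] turn units -0.0 shift [11.3  0.3 -1.2] F [0.1 0.9 2.8] M [ 0.377 -0.098  0.033] w 44.9 q [-2.72e-01  3.23e-01  1.83e+00  1.00e-03  9.88e-01 -3.61e-01]
TCP in jig -0.79 -83.34 z -21.15 dyaw -0.02
```

View pics/w7.png

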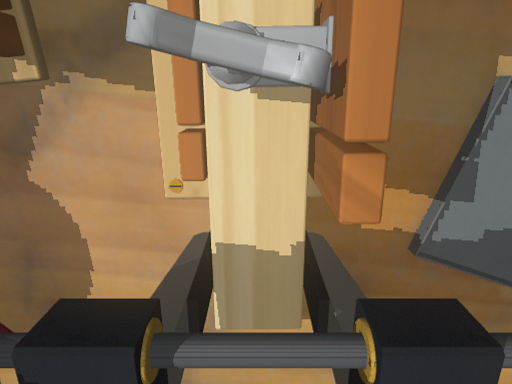

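Emit:
drive_tool(moves="2 0 -0.3 0 0 0 255;2 0 0 0 0 0 255;2 0 0 0 0 0 255;2 0 0 0 0 0 255;2 0 0 0 0 0 255;0 0 0 0 0 0 255")

```text
time_s: 14.93
tool_pos: [541.2, -16.7, -21.1]
eef_rot: [-2.12, -2.317, 0.0]
force: [0.3, -0.0, -0.6]
gripper_width: 44.5
```

Emit:
drive_tool(moves="1 0 0 0 0 0 255;1 0 0 0 0 0 255;0 0 0 0 0 0 255")

```text
time_s: 15.18
tool_pos: [541.4, -15.6, -20.8]
eef_rot: [2.12, 2.318, -0.001]
force: [-0.2, -2.3, -1.5]
gripper_width: 44.5
```

Emit:
drive_tool(moves="1 0 0 0 0 0 255;0 0 0 0 0 0 255")

```text
time_s: 15.35
tool_pos: [541.6, -15.6, -20.6]
eef_rot: [2.118, 2.317, -0.002]
force: [0.1, -6.0, -0.2]
gripper_width: 44.7
```

Emit:
drive_tool(moves="1 0 0 0 0 0 255;0 0 0 0 0 0 255")

```text
time_s: 15.52
tool_pos: [541.7, -15.6, -20.5]
eef_rot: [2.117, 2.317, -0.004]
force: [-0.6, -9.9, -0.4]
gripper_width: 44.8
```

```bash
python3 - <<'E'
from h import *
to([*jig(-.5,-72),-20],np.pi/2+A); inj()
E
```

```text
t 15.52 pos [541.7 -15.6 -20.5] yaw 1.6608 tilt [ 0.  0. -1.] turn units 0.01 shift [ 0.7 -0.1 -0.5] F [-0.6 -9.9 -0.4] M [-1.731 -0.046  0.273] w 44.8 q [-0.249  0.319  1.834 -0.005  0.986 -0.337]
TCP in jig -0.45 -72.73 z -20.47 dyaw 0.06
```

Emit:
drive_tool(moves="-1 0 0.4 0 0 0 255;0 1 0 0 0 0 255;0 1 0 0 0 0 255;0 0 0 0 0 0 255")

```text
time_s: 15.85
tool_pos: [542.1, -15.5, -21.0]
eef_rot: [-2.118, -2.319, 0.006]
force: [-5.5, -6.4, 4.7]
gripper_width: 44.7
```

Emit:
drive_tool(moves="0 1 0 0 0 0 255;0 0 0 0 0 0 255")

```text
time_s: 16.02
tool_pos: [542.7, -15.4, -21.1]
eef_rot: [-2.118, -2.319, 0.007]
force: [-6.7, -7.5, 5.9]
gripper_width: 45.0
```

Emit:
drive_tool(moves="0 1 0 0 0 0 255;0 0 0 0 0 0 255")

```text
time_s: 16.18
tool_pos: [543.7, -15.3, -21.0]
eef_rot: [-2.118, -2.319, 0.007]
force: [-6.7, -6.4, 7.1]
gripper_width: 45.1
```

```bash
python3 - <<'E'
from h import *
to([*jig(-.5,-72),-20],np.pi/2+A); inj()
E
```

```text
t 16.18 pos [543.7 -15.3 -21. ] yaw 1.6614 tilt [ 0.  0. -1.] turn units 0.01 shift [ 0.6 -2.  -1. ] F [-6.7 -6.4  7.1] M [-1.172  1.061  0.507] w 45.1 q [-0.248  0.328  1.824 -0.004  0.993 -0.337]
TCP in jig 1.53 -72.63 z -21.05 dyaw 0.09
```

Emit:
drive_tool(moves="-0.5 1 -0.4 0 0 0 255;0 0 0 0 0 0 255")

```text
time_s: 16.35
tool_pos: [544.9, -15.1, -21.0]
eef_rot: [-2.118, -2.318, 0.005]
force: [-4.5, -4.7, 2.6]
gripper_width: 44.6
```

Emit:
drive_tool(moves="0 1 0 0 0 0 255;0 0 0 0 0 0 255")

```text
time_s: 16.52
tool_pos: [544.8, -15.2, -21.1]
eef_rot: [-2.116, -2.318, 0.008]
force: [-9.8, -6.6, 6.8]
gripper_width: 45.3
```

Emit:
drive_tool(moves="0 1 0 0 0 0 255;0 0 0 0 0 0 255")

```text
time_s: 16.68
tool_pos: [544.8, -15.2, -21.1]
eef_rot: [-2.115, -2.317, 0.011]
force: [-12.2, -6.5, 9.5]
gripper_width: 44.7
```

```bash
python3 - <<'E'
from h import *
to([*jig(-.5,-72),-20],np.pi/2+A); inj()
i=ctrl.camera('wrist')[:,:,::-1]; cv2.imwrite('pics/w8.png',i); np.save('w8.npy',ctrl.camera_model('wrist'))
E
```

```text
t 16.68 pos [544.8 -15.2 -21.1] yaw 1.6616 tilt [ 0.  0. -1.] turn units 0.02 shift [ 0.6 -3.1 -1.1] F [-12.2  -6.5   9.5] M [-1.165  1.738  0.437] w 44.7 q [-0.247  0.334  1.816 -0.005  0.999 -0.335]
TCP in jig 2.63 -72.59 z -21.11 dyaw 0.1
```

View pics/w8.png

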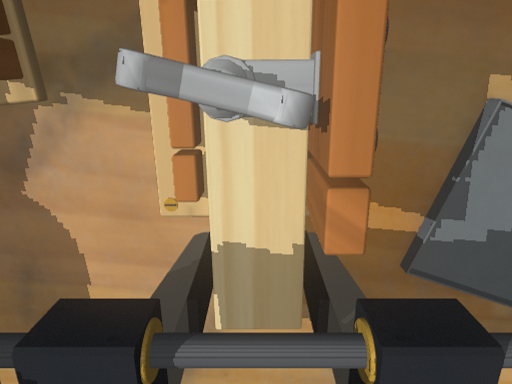

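The block is against the stop (about 6 N) and the fence (about 10 N). I'll ease the preload, open the gripper and check.

Emit:
drive_tool(moves="0 -0.7 -0.8 0 0 0 255;0 0 0 0 0 0 255;0 0 0 0 0 0 100;0 0 0 0 0 0 100;0 0 0 0 0 0 100;0 0 0 0 0 0 100;0 0 0 0 0 0 100")

```text
time_s: 17.32
tool_pos: [547.8, -13.9, -19.9]
eef_rot: [2.121, 2.318, 0.001]
force: [0.1, -0.5, -0.8]
gripper_width: 55.9
```

```bash
python3 - <<'E'
from h import *
to([*jig(-.5,-72),-20],np.pi/2+A); inj()
i=ctrl.camera('wrist')[:,:,::-1]; cv2.imwrite('pics/w9.png',i); np.save('w9.npy',ctrl.camera_model('wrist'))
E
```

```text
t 17.32 pos [547.8 -13.9 -19.9] yaw 1.6595 tilt [ 0.  0. -1.] turn units -0.0 shift [-0.4 -6.3  0.1] F [ 0.1 -0.5 -0.8] M [-0.084 -0.107  0.001] w 55.9 q [-0.246  0.332  1.816  0.     0.993 -0.335]
TCP in jig 5.78 -71.61 z -19.91 dyaw -0.02
```

View pics/w9.png

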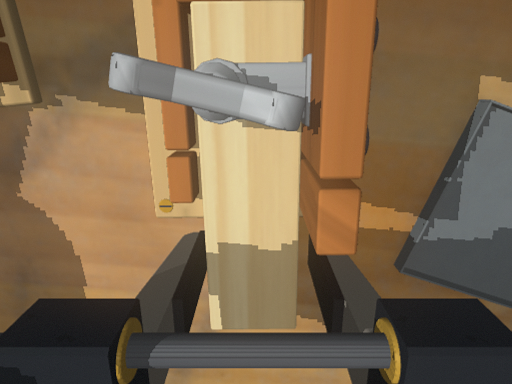

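Emit:
drive_tool(moves="0 -3 -10 0 0 0 100;0 0 -25 0 0 0 100;0 0 -30 0 0 0 100;0 0 -30 0 0 0 100;0 0 -30 0 0 0 100;10 0 -25 0 0 0 100;20 0 0 0 0 0 100;20 0 0 0 0 0 100;0 0 0 0 0 0 100;0 0 0 0 0 0 100")

```text
time_s: 18.2
tool_pos: [540.0, 35.8, 130.5]
eef_rot: [2.118, 2.319, 0.0]
force: [-0.6, 0.2, -0.2]
gripper_width: 55.6
```

```bash
python3 - <<'E'
from h import *
to([*jig(-.5,-72),-20],np.pi/2+A); inj()
m=ctrl.camera_model('wrist');i=ctrl.camera('wrist')[:,:,::-1]; cv2.imwrite('pics/w10.png',i); np.save('w10.npy',m)
zoom(i,165,75,325,235,3.7,'pics/w10z.png')
E
```

```text
t 18.2 pos [540.   35.8 130.5] yaw 1.6612 tilt [ 0.  0. -1.] turn units 0.01 shift [-50.6  -2.9 150.5] F [-0.6  0.2 -0.2] M [ 0.007 -0.119 -0.02 ] w 55.6 q [-0.157  0.111  1.744 -0.     1.286 -0.247]
TCP in jig 2.37 -21.37 z 130.48 dyaw 0.08
```

View pics/w10.png

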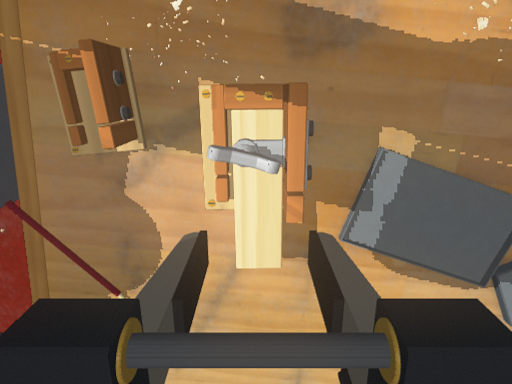

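View pics/w10z.png

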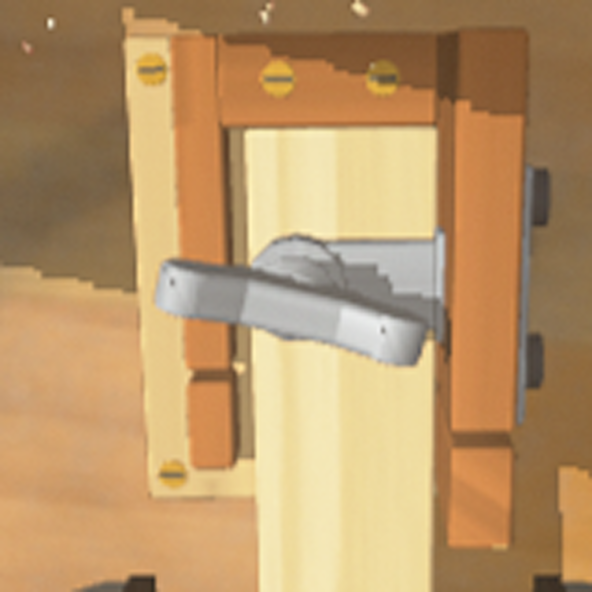

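```bash
python3 - <<'E'
from h import *
m=np.load('w10.npy',allow_pickle=True).item()
def Z(u,v,z):
    p=plane(m,165+(u+.5)/3.7-.5,75+(v+.5)/3.7-.5,z)[:2]; d=p-O; return p,np.array([d@EX,d@EY])
for n,u,v,z in(('blk farL',245,130,40),('blk farR',436,128,40),('blk L low',259,585,40),('blk R low',432,585,40),('base NL',151,497,12),('base FL',124,35,12),('lip near in',236,466,30),('lip far in',224,126,30),('stop R',437,124,38),('stop L',224,127,38),('fence top near',449,547,86),('fence top far',455,100,86),('fence far corner',527,28,86),('arm boss L',252,262,60),('tipA',172,262,91),('tipA2',160,300,91),('tipB',420,322,91),('tipB2',412,362,91)):
    p,d=Z(u,v,z); print(n,p.round(1),d.round(1))
a=(Z(176,262,91)[0]+Z(164,300,91)[0])/2; b=(Z(418,322,91)[0]+Z(410,362,91)[0])/2
print('wing c',(a+b)/2,'dir',np.degrees(np.arctan2(*(b-a)[::-1])),np.hypot(*(b-a)))
print('expect axis',jig(-8,13))
E
```

```text
blk farL [511.  100.3] [-20.8  45.4]
blk farR [555.1 104.7] [23.5 45.9]
blk L low [522.3 -13.9] [-19.7 -69.4]
blk R low [566.9  -9.9] [ 25.2 -69.3]
base NL [489.6  -2.8] [-51.2 -55.4]
base FL [477.5 118.6] [-52.5  66.6]
lip near in [513.6  14.6] [-25.8 -40.2]
lip far in [505.2 100.1] [-26.5  45.7]
stop R [555.3 105.5] [23.9 46.7]
stop L [505.9 100.4] [-25.8  45.9]
fence top near [564.3  19.5] [ 25.1 -39.8]
fence top far [554.6 112.7] [23.8 53.9]
fence far corner [566.8 127.2] [37.2 67.3]
arm boss L [515.9  73.2] [-18.3  18. ]
tipA [501.9  77. ] [-31.8  23. ]
tipA2 [499.9  69.1] [-34.6  15.4]
tipB [552.2  69.4] [17.6 11. ]
tipB2 [551.5  61. ] [16.1  2.7]
wing c [526.58066082  69.15848002] dir -9.10406471096975 50.3581847756619
expect axis [526.57604562  69.13737948]
```

```bash
python3 - <<'E'
from h import *
to([526.6,69.1,90],np.radians(171.1))
E
```

```text
t 18.25 pos [540.   35.2 130.2] yaw 1.6601 tilt [ 0.  0. -1.] turn units -12.66 shift [18.5 31.4 40.2] F [ 0.1 -0.6 -0.5] M [-0.059 -0.06  -0.026] w 55.5 q [-0.158  0.112  1.744 -0.     1.286 -0.247]
```

Emit:
drive_tool(moves="0 0 0 0 0 -1 100;0 0 0 0 0 -1 100;0 0 0 0 0 -1 100;0 0 0 0 0 -1 100;0 0 0 0 0 -1 100;0 0 0 0 0 -1 100;0 0 0 0 0 -1 100;0 0 0 0 0 -1 100;0 0 0 0 0 -1 100;0 0 0 0 0 -1 100;0 0 0 0 0 -1 100;0 0 0 0 0 -1 100")

```text
time_s: 19.25
tool_pos: [540.0, 34.2, 129.7]
eef_rot: [-0.347, -3.122, 0.001]
force: [-0.3, 0.4, -0.9]
gripper_width: 56.0
```

Emit:
drive_tool(moves="0 0 0 0 0 -0.65 100;0 0 0 0 0 0 100")

```text
time_s: 19.42
tool_pos: [540.0, 34.3, 129.7]
eef_rot: [-0.246, -3.131, 0.0]
force: [0.7, -1.4, -1.3]
gripper_width: 55.9
```

```bash
python3 - <<'E'
from h import *
to([526.6,69.1,90],np.radians(171.1))
E
```

```text
t 19.42 pos [540.   34.3 129.7] yaw 2.9845 tilt [ 0.  0. -1.] turn units -0.02 shift [18.7 32.3 39.7] F [ 0.7 -1.4 -1.3] M [ 0.028 -0.12  -0.04 ] w 55.9 q [-0.16   0.113  1.744 -0.     1.285 -1.573]
```

Emit:
drive_tool(moves="9 16 10 0 0 0 100;9.7 16.3 15 0 0 0 100;0 0 15 0 0 0 100;0 0 0 0 0 0 100;0 0 0 0 0 0 100;0 0 0 0 0 0 100")

```text
time_s: 19.92
tool_pos: [527.5, 69.5, 90.8]
eef_rot: [0.25, 3.131, -0.0]
force: [0.0, 0.4, 0.5]
gripper_width: 55.7
```

```bash
python3 - <<'E'
from h import *
to([526.6,69.1,37],np.radians(171.1))
m=ctrl.camera_model('wrist');i=ctrl.camera('wrist')[:,:,::-1]; cv2.imwrite('pics/w11.png',i); np.save('w11.npy',m)
to([526.6,69.1,37],np.radians(171.1))
E
```

```text
t 19.92 pos [527.5  69.5  90.8] yaw 2.9824 tilt [ 0.  0. -1.] turn units -0.04 shift [ 0.8 -0.5 53.8] F [0.  0.4 0.5] M [ 0.024 -0.163  0.028] w 55.7 q [-0.096  0.131  1.806 -0.     1.204 -1.508]
t 19.97 pos [527.8  69.5  91.1] yaw 2.9826 tilt [ 0.  0. -1.] turn units -0.04 shift [ 1.1 -0.6 54.1] F [ 0.  -0.4 -1.3] M [ 0.069 -0.091  0.051] w 55.9 q [-0.096  0.131  1.805 -0.     1.204 -1.508]
```

View pics/w11.png

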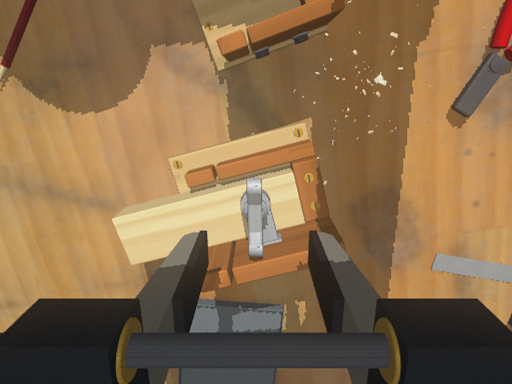

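```bash
python3 - <<'E'
from h import *
i=cv2.imread('pics/w11.png'); zoom(i,215,165,315,270,5.5,'pics/w11z.png')
E
```

```text
(no output)
```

View pics/w11z.png

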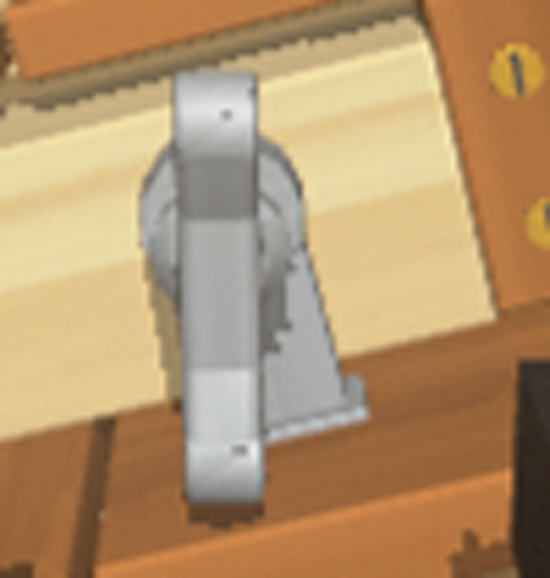

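```bash
python3 - <<'E'
from h import *
m1=np.load('w10.npy',allow_pickle=True).item();m2=np.load('w11.npy',allow_pickle=True).item()
def tri(a,b):
    c1,d1=ray(m1,165+(a[0]+.5)/3.7-.5,75+(a[1]+.5)/3.7-.5);c2,d2=ray(m2,215+(b[0]+.5)/5.5-.5,165+(b[1]+.5)/5.5-.5)
    A_=np.stack([d1,-d2],1);s=np.linalg.lstsq(A_,c2-c1,rcond=None)[0];p,q=c1+s[0]*d1,c2+s[1]*d2
    return (p+q)/2,np.linalg.norm(p-q)
a=tri((172,283),(226,114));b=tri((383,328),(239,450));print(a,b)
d=b[0]-a[0];print(np.hypot(*d[:2]),np.degrees(np.arctan2(d[1],d[0])))
c,dd=ray(m2,255.2,165+285/5.5)
for z in(86,): print(c+dd*(z-c[2])/dd[2])
E
```

```text
(array([502.26680799,  72.71966532,  91.55989511]), np.float64(0.38050306176601795)) (array([544.95569171,  67.38545414,  91.22477599]), np.float64(0.33073509953557256))
43.020862404000354 -7.122506382533094
[525.61346183  68.40034878  86.        ]
```

Emit:
drive_tool(moves="1.1 -1.2 5 0 0 -0.25 100;0 0 10 0 0 0 100;0 0 10 0 0 0 100;0 0 10 0 0 0 100;0 0 10 0 0 0 100;0 0 9 0 0 0 100;0 0 0 0 0 0 100;0 0 0 0 0 0 100;0 0 0 0 0 0 100")

```text
time_s: 20.72
tool_pos: [525.8, 69.2, 36.2]
eef_rot: [0.206, 3.134, -0.0]
force: [0.3, 0.0, 0.6]
gripper_width: 55.7
```

```bash
python3 - <<'E'
from h import *
to([526.4,68.4,37],np.radians(172.5))
m=ctrl.camera_model('wrist');i=ctrl.camera('wrist')[:,:,::-1]; cv2.imwrite('pics/w12.png',i)
to([526.4,68.4,37],np.radians(172.5))
E
```

```text
t 20.72 pos [525.8  69.2  36.2] yaw 3.0103 tilt [ 0.  0. -1.] turn units -0.0 shift [-0.7 -0.8 -0.8] F [0.3 0.  0.6] M [ 0.128 -0.124  0.014] w 55.7 q [-0.097  0.201  1.846  0.     1.094 -1.537]
t 20.77 pos [526.   69.2  36.5] yaw 3.0103 tilt [ 0.  0. -1.] turn units -0.0 shift [-0.5 -0.8 -0.5] F [ 0.  -0.9  0.2] M [ 0.019 -0.128 -0.013] w 55.7 q [-0.097  0.201  1.846  0.     1.094 -1.537]
```

View pics/w12.png

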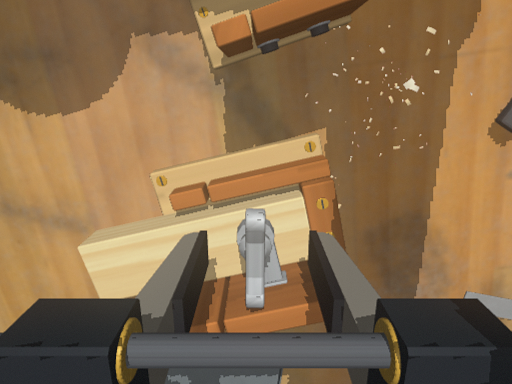

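Emit:
drive_tool(moves="0 -1 0 0 0 0 100;0 0 0 0 0 0 255;0 0 0 0 0 0 255;0 0 0 0 0 0 255;0 0 0 0 0 0 255;0 0 0 0 0 0 255;0 0 0 0 0 0 255;0 0 0 0 0 0 255;0 0 0 0 0 0 255;0 0 0 0 0 0 255", force=35)

```text
time_s: 21.6
tool_pos: [525.5, 67.8, 36.9]
eef_rot: [0.206, 3.135, -0.002]
force: [-3.7, -2.1, 7.2]
gripper_width: 9.4
```

```bash
python3 - <<'E'
from h import *
to([526.4,68.4,37],np.radians(172.5))
m=ctrl.camera_model('wrist');i=ctrl.camera('wrist')[:,:,::-1]; cv2.imwrite('pics/w13.png',i)
to([526.4,68.4,37],np.radians(172.5))
E
```

```text
t 21.6 pos [525.5  67.8  36.9] yaw 3.0104 tilt [ 0.  0. -1.] turn units -0.0 shift [-0.8  0.8 -0.1] F [-3.7 -2.1  7.2] M [-0.307  0.423 -0.084] w 9.4 q [-9.900e-02  1.990e-01  1.846e+00 -1.000e-03  1.096e+00 -1.539e+00]
t 21.65 pos [525.5  67.7  36.9] yaw 3.0104 tilt [ 0.  0. -1.] turn units -0.0 shift [-0.8  0.8 -0.1] F [-2.7 -1.8  7.1] M [-0.344  0.385 -0.013] w 9.8 q [-9.900e-02  1.990e-01  1.846e+00 -1.000e-03  1.096e+00 -1.539e+00]
```

View pics/w13.png

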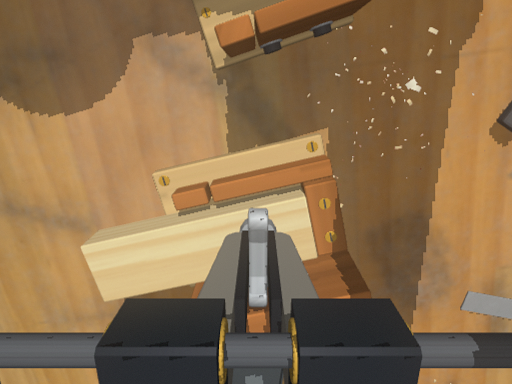

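Emit:
drive_tool(moves="0.5 0 -0.8 0 0 0 255;0 0 0.17 0 0 1 255;0 0 0.17 0 0 1 255;0 0 0.17 0 0 1 255;0 0 0.17 0 0 1 255;0 0 0.17 0 0 1 255;0 0 0.17 0 0 1 255;0 0 0 0 0 0 255")

```text
time_s: 22.32
tool_pos: [525.7, 68.3, 36.1]
eef_rot: [1.168, 2.915, 0.001]
force: [1.6, -0.6, 2.0]
gripper_width: 9.6
```

```bash
cat >> h.py <<'E'
def avg(n=6):
    M=[];F=[];W=[];Y=[]
    for k in range(n):
        o=ctrl.get_obs(); M.append(o['ft_torque']);F.append(o['force']);W.append(o['gripper_width']); R=Ro.from_rotvec(o['eef_rot']).as_matrix(); Y.append(np.arctan2(R[1,0],R[0,0]))
        if k<n-1: im=ctrl.camera('wrist')
    M=np.array(M); print('t',round(o['time_s'],2),'M',M.mean(0).round(3),'Mz sd',M[:,2].std().round(3),'F',np.mean(F,0).round(1),'w',np.mean(W).round(2),'yaw',np.unwrap(Y).mean().round(4),'q6',round(o['joint_pos'][5],4),'pos',o['tool_pos'].round(1))
    return im
E
python3 - <<'E'
from h import *
i=avg(); cv2.imwrite('pics/w14.png',i[:,:,::-1])
E
```

```text
t 22.57 M [-0.139 -0.512 -0.015] Mz sd 0.031 F [ 2.5 -0.7  1.4] w 9.81 yaw 2.3834 q6 -0.912 pos [525.7  68.2  36.1]
```

View pics/w14.png

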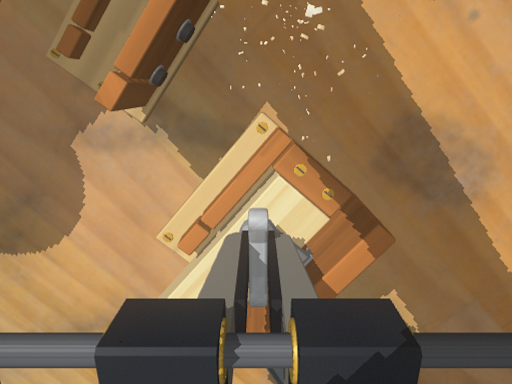

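Emit:
drive_tool(moves="0 0 0.17 0 0 1 255;0 0 0.17 0 0 1 255;0 0 0.17 0 0 1 255;0 0 0.17 0 0 1 255;0 0 0.17 0 0 1 255;0 0 0 0 0 0 255")

```text
time_s: 23.07
tool_pos: [526.1, 68.5, 35.3]
eef_rot: [1.881, 2.514, 0.003]
force: [4.7, 1.4, 1.2]
gripper_width: 9.9
```

```bash
python3 -c "
from h import *
avg()"
```

```text
t 23.32 M [ 0.084 -1.031 -0.015] Mz sd 0.032 F [5.3 0.5 0.2] w 9.87 yaw 1.8612 q6 -0.3908 pos [526.1  68.5  35.3]
```

Emit:
drive_tool(moves="0 0 0.17 0 0 1 255;0 0 0.17 0 0 1 255;0 0 0 0 0 0 255")

```text
time_s: 23.57
tool_pos: [526.3, 68.5, 35.0]
eef_rot: [2.132, 2.304, 0.004]
force: [6.8, 0.9, -0.4]
gripper_width: 10.0
```

```bash
python3 -c "
from h import *
avg()"
```

```text
t 23.82 M [ 0.089 -1.13   0.011] Mz sd 0.017 F [ 6.3  1.  -0.1] w 9.9 yaw 1.652 q6 -0.1814 pos [526.3  68.5  35. ]
```

Emit:
drive_tool(moves="0 0 0.17 0 0 1 255;0 0 0.17 0 0 1 255;0 0 0 0 0 0 255")

```text
time_s: 24.07
tool_pos: [526.5, 68.5, 34.7]
eef_rot: [2.361, 2.069, 0.005]
force: [6.8, 0.9, -1.0]
gripper_width: 9.9
```

```bash
python3 -c "
from h import *
avg()"
```

```text
t 24.32 M [ 0.096 -1.242  0.013] Mz sd 0.041 F [ 6.6  0.5 -0.6] w 9.9 yaw 1.4425 q6 0.0281 pos [526.5  68.5  34.7]
```

Emit:
drive_tool(moves="0 0.5 0.17 0 0 1 255;0 0.4 0.17 0 0 1 255;0 0 0 0 0 0 255")

```text
time_s: 24.57
tool_pos: [526.6, 68.4, 34.3]
eef_rot: [2.565, 1.813, 0.003]
force: [5.0, 1.4, 1.8]
gripper_width: 9.6
```

```bash
python3 -c "
from h import *
avg()"
```

```text
t 24.82 M [ 0.214 -0.932 -0.024] Mz sd 0.022 F [4.9 1.6 1.7] w 9.84 yaw 1.2342 q6 0.2367 pos [526.6  68.4  34.3]
```

Emit:
drive_tool(moves="0 0 0.17 0 0 1 255;0 0 0.17 0 0 1 255;0 0 0 0 0 0 255")

```text
time_s: 25.07
tool_pos: [526.7, 68.3, 34.0]
eef_rot: [2.74, 1.535, 0.003]
force: [5.8, 0.8, 0.6]
gripper_width: 9.6
```

```bash
python3 -c "
from h import *
avg()"
```

```text
t 25.32 M [ 0.206 -1.039 -0.028] Mz sd 0.024 F [6.2 1.3 1.2] w 9.79 yaw 1.0244 q6 0.4462 pos [526.7  68.3  34. ]
```

Emit:
drive_tool(moves="0 0 0.17 0 0 1 255;0 0 0.17 0 0 1 255;0 0 0 0 0 0 255")

```text
time_s: 25.57
tool_pos: [526.9, 68.2, 33.6]
eef_rot: [2.886, 1.24, 0.004]
force: [5.5, 0.5, 1.3]
gripper_width: 9.9
```

```bash
python3 -c "
from h import *
avg()"
```

```text
t 25.82 M [ 0.134 -1.079 -0.034] Mz sd 0.018 F [5.7 0.6 1.5] w 9.78 yaw 0.815 q6 0.6556 pos [526.9  68.2  33.7]
```

Emit:
drive_tool(moves="0.4 0.4 0.17 0 0 1 255;0.3 0.3 0.17 0 0 1 255;0 0 0 0 0 0 255")

```text
time_s: 26.07
tool_pos: [526.9, 68.1, 33.2]
eef_rot: [3.0, 0.933, 0.0]
force: [2.4, 0.7, 3.9]
gripper_width: 9.7
```

```bash
python3 -c "
from h import *
avg()"
```

```text
t 26.32 M [ 0.016 -0.5   -0.017] Mz sd 0.029 F [2.6 0.3 5. ] w 9.91 yaw 0.6058 q6 0.8665 pos [527.   68.1  33.2]
```

Emit:
drive_tool(moves="0 0 0.17 0 0 1 255;0 0 0.17 0 0 1 255;0 0 0 0 0 0 255")

```text
time_s: 26.57
tool_pos: [527.1, 67.9, 32.9]
eef_rot: [3.081, 0.61, 0.001]
force: [2.4, -0.9, 4.7]
gripper_width: 9.9
```

```bash
python3 -c "
from h import *
avg()"
```

```text
t 26.82 M [-0.089 -0.504 -0.025] Mz sd 0.033 F [ 2.6 -0.6  5.2] w 9.8 yaw 0.3947 q6 1.0762 pos [527.   67.9  32.9]
```

Emit:
drive_tool(moves="0 0 0.17 0 0 1 255;0 0 0.17 0 0 1 255;0 0 0 0 0 0 255")

```text
time_s: 27.07
tool_pos: [527.1, 67.7, 32.5]
eef_rot: [3.128, 0.286, 0.001]
force: [3.5, -1.5, 4.3]
gripper_width: 9.6
```

```bash
python3 -c "
from h import *
i=avg(); cv2.imwrite('pics/w15.png',i[:,:,::-1])"
```

```text
t 27.32 M [-0.183 -0.504 -0.028] Mz sd 0.031 F [ 3.1 -1.5  5. ] w 9.7 yaw 0.186 q6 1.2849 pos [527.1  67.7  32.5]
```

View pics/w15.png

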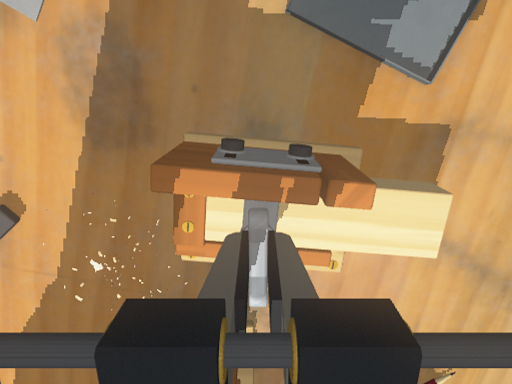

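Emit:
drive_tool(moves="0 0 0.1 0 0 1 255;0 0 0.17 0 0 1 255;0 0 0 0 0 0 255")

```text
time_s: 27.57
tool_pos: [527.1, 67.6, 32.2]
eef_rot: [3.14, -0.042, 0.001]
force: [2.2, -1.1, 5.7]
gripper_width: 10.0
```

```bash
python3 -c "
from h import *
avg()"
```

```text
t 27.82 M [-0.29  -0.489 -0.004] Mz sd 0.028 F [ 2.8 -2.1  5.9] w 9.9 yaw -0.0235 q6 1.4945 pos [527.1  67.5  32.2]
```

Emit:
drive_tool(moves="0 0 0.1 0 0 1 255;0 0 0.17 0 0 1 255;0 0 0 0 0 0 255")

```text
time_s: 28.07
tool_pos: [527.1, 67.4, 32.2]
eef_rot: [3.118, -0.37, 0.001]
force: [1.4, -3.3, 6.5]
gripper_width: 10.1
```

```bash
python3 -c "
from h import *
avg()"
```

```text
t 28.32 M [-0.407 -0.347  0.011] Mz sd 0.043 F [ 2.  -2.8  6.6] w 9.89 yaw -0.2329 q6 1.7039 pos [527.1  67.4  32.2]
```

Emit:
drive_tool(moves="0 0 0.17 0 0 1 255;0 0 0.17 0 0 1 255;0 0 0 0 0 0 255")

```text
time_s: 28.57
tool_pos: [527.0, 67.2, 32.1]
eef_rot: [3.062, -0.694, 0.001]
force: [1.3, -4.3, 8.2]
gripper_width: 9.8
```

```bash
python3 -c "
from h import *
i=avg()"
```

```text
t 28.82 M [-0.512 -0.138  0.055] Mz sd 0.018 F [ 0.8 -3.2  8.5] w 9.83 yaw -0.4421 q6 1.9132 pos [527.   67.2  32.1]
```

Torque is now rising and the tool stopped descending at a total turn of about 3.05 rad, so the foot has touched. I'll tighten in small steps.

Emit:
drive_tool(moves="0 0 0 0 0 0.75 255;0 0 0 0 0 0.75 255;0 0 0 0 0 0 255")

```text
time_s: 29.07
tool_pos: [526.9, 67.1, 32.0]
eef_rot: [2.999, -0.93, 0.001]
force: [1.2, -4.1, 7.7]
gripper_width: 10.0
```

```bash
python3 -c "
from h import *
i=avg(12)"
```

```text
t 29.62 M [-0.56  -0.119  0.085] Mz sd 0.034 F [ 1.  -3.5  8.7] w 9.81 yaw -0.5984 q6 2.0702 pos [527.   67.1  32.1]
```

Emit:
drive_tool(moves="0 0 0 0 0 0.6 255;0 0 0 0 0 0.6 255;0 0 0 0 0 0 255")

```text
time_s: 29.87
tool_pos: [526.9, 67.0, 32.0]
eef_rot: [2.935, -1.115, 0.001]
force: [0.7, -3.9, 8.8]
gripper_width: 9.7
```

```bash
python3 -c "
from h import *
i=avg(12); cv2.imwrite('pics/w16.png',i[:,:,::-1])"
```

```text
t 30.42 M [-0.598 -0.106  0.115] Mz sd 0.03 F [ 0.8 -3.9  8.6] w 9.76 yaw -0.7239 q6 2.1958 pos [526.9  67.   32. ]
```

View pics/w16.png

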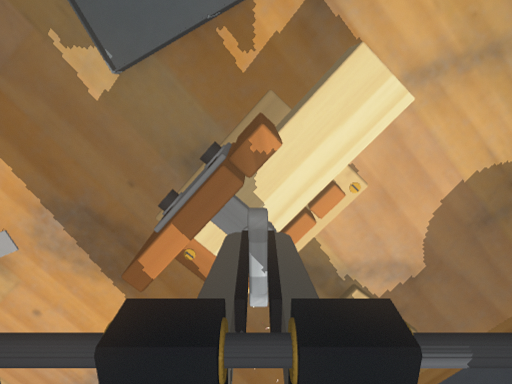

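Torque is 0.115 N·m against a free-running baseline of about −0.02, so I estimate 41–55 N under the foot. I'll release with a small opening, since the fence is close, and lift straight up.

Emit:
drive_tool(moves="0 0 -0.8 0 0 0 255;0 0.4 0 0 0 0 208;0 0 0 0 0 0 208;0 0 0 0 0 0 208;0 0 0 0 0 0 208")

```text
time_s: 30.83
tool_pos: [525.0, 68.3, 31.1]
eef_rot: [2.936, -1.117, -0.005]
force: [0.1, -0.3, 0.5]
gripper_width: 17.2
```

```bash
python3 -c "
from h import *
i=avg(4); cv2.imwrite('pics/w17.png',i[:,:,::-1])"
```

```text
t 30.98 M [ 0.105  0.005 -0.01 ] Mz sd 0.015 F [-0.   0.3  0.4] w 16.93 yaw -0.7274 q6 2.1989 pos [525.4  68.2  31.3]
```

View pics/w17.png

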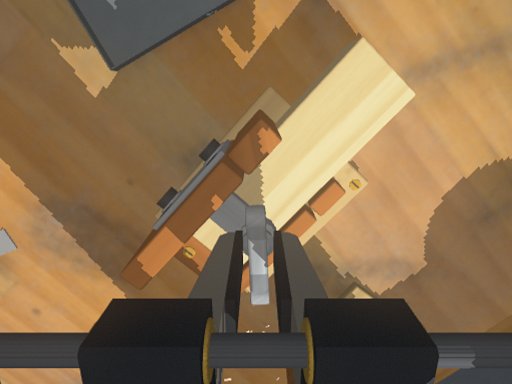

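Emit:
drive_tool(moves="0 0 -4 0 0 0 208;0 0 -8 0 0 0 208;0 0 -12 0 0 0 208;0 0 -20 0 0 0 208;0 0 -25 0 0 0 208;0 0 -25 0 0 0 208;0 0 -25 0 0 0 208;0 0 0 0 0 0 208;0 0 0 0 0 0 208")

```text
time_s: 31.73
tool_pos: [528.1, 67.8, 153.9]
eef_rot: [-2.934, 1.118, -0.008]
force: [0.2, -0.0, -0.5]
gripper_width: 16.9
```

```bash
python3 - <<'E'
from h import *
to([526,69,130]); m=ctrl.camera_model('wrist')
i=avg(2)[:,:,::-1]; cv2.imwrite('pics/w18.png',i); np.save('w18.npy',m)
t=ctrl.camera('top')[:,:,::-1]; cv2.imwrite('pics/top18.png',t)
E
```

```text
t 31.73 pos [528.1  67.8 153.9] yaw -0.7281 tilt [ 0.004 -0.003 -1.   ] turn units 0 shift [-2.5  0.6 23.9] F [ 0.2 -0.  -0.5] M [ 0.063  0.024 -0.062] w 16.9 q [-0.1    0.062  1.748  0.     1.326  2.199]
t 31.78 M [ 0.088  0.03  -0.035] Mz sd 0.027 F [ 0.  -0.3 -0.5] w 16.96 yaw -0.7281 q6 2.1993 pos [526.8  67.8 152. ]
```

View pics/w18.png

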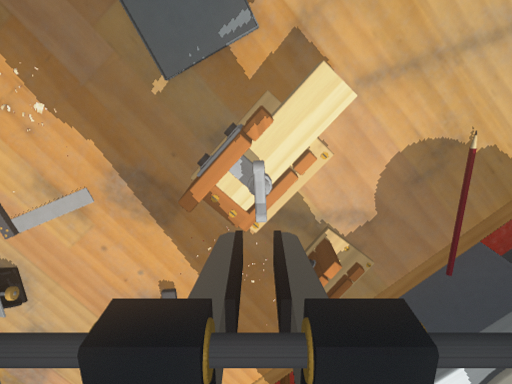

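View pics/top18.png

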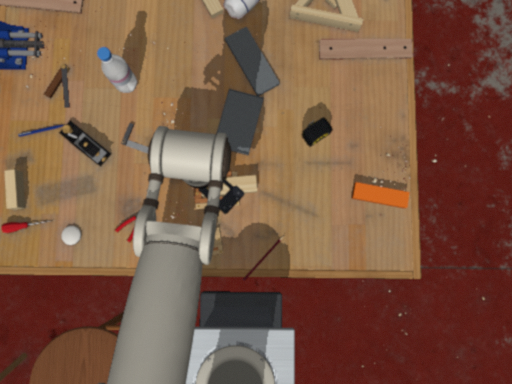

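```bash
python3 - <<'E'
from h import *
i=cv2.imread('pics/w18.png'); zoom(i,170,45,370,245,3,'pics/w18z.png')
m=np.load('w18.npy',allow_pickle=True).item()
p=lambda x,y,z: (proj(m,[*jig(x,y),z])-[170,45])*3
# expected pixel places of home block corners and jig points in zoom
for n,x,y,z in(('nearR',25,-107,40),('nearL',-20,-107,40),('farL',-20,47,40),('stopL',-26,47,38),('base NL',-52,-55,12),('fence near',25,-40,86)): print(n,p(x,y,z).round())
E
```

```text
nearR [461.  46.]
nearL [563. 154.]
farL [222. 500.]
stopL [235. 509.]
base NL [490. 331.]
fence near [310. 228.]
```

View pics/w18z.png

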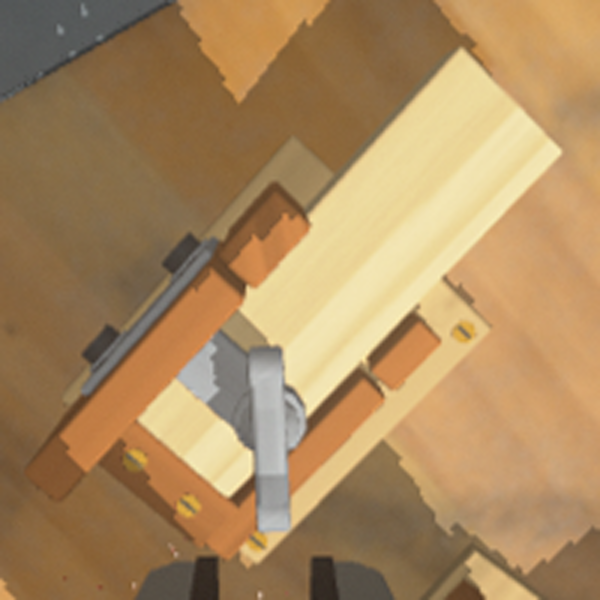

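The free end's corners are at (462,47) and (562,153) in the zoom, against (461,46) and (563,154) predicted for home. That agrees within about 1 mm, and the gripper is clear, so I'll hand in.

```bash
python3 -c "
from rig import ctrl
print(ctrl.hand_in()); print(ctrl.get_obs()['time_s'])"
```

```text
the job is handed in; nothing more can be done
None
the job is handed in; nothing more can be done
```

The pine block is in the jig, against the stop and the fence, and the wing screw is tightened on it. I handed in at about 32 s; no verdict is reported.

**What I did**
- **First grasp:** it closed on air. The fingertips turned out to be 37 mm short of the reported TCP, so the fingers had closed above the block. I found the offset by triangulating and then touching the bench gently (about 14 N), and corrected for it from then on.
- **Block:** I slid it in under the clamp and pushed it against the stop (about 7–10 N) and the fence (about 12 N).
- **Screw:** I turned it 3.73 rad clockwise. The foot touched at about 3.06 rad.

**Last checks**
- **Position:** in the final wrist picture the block's free-end corners lie within about 1 mm of where they should be when home. One base-corner reference was about 8 zoomed pixels (roughly 2 mm) off my prediction, so treat the picture check as good to 1–2 mm.
- **Clamping force:** the holding torque was about 0.115–0.125 N·m. That gives 41–55 N, depending on how the noisy zero of the torque sensor is taken. The turn past contact (0.67 rad) gives about 45 N. Both are inside the 35–65 N range.
- **Clear of the work:** the gripper was well above the jig with no contact force. I never drove near the try square, pliers or pencil. In the last pictures the pencil was in place, but the arm partly hid the square and the pliers.

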